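Stack spare-board cartons on the sloping parts stand

ROBOT

A 7-joint arm with a two-finger parallel gripper is mounted at the origin on the work surface. World frame = base frame: x ahead of the robot, y to its left, z up, the work surface at z = 0. Lengths are in m, angles in rad, forces in N, time in s.
With the tool pointing down it reaches from about 0.4 to 0.85 m from the base axis. Payload 10.4 kg.
Tool frame: the origin (TCP) lies between the finger pads; the fingertips stand tcp_to_tips ahead of it and the grasp point (between the pads) lies 8 mm behind it (tcp_to_tips is the distance from the TCP to the fingertips, in m); z points along the fingers, y is the line along which they close (so a half turn about z gives the same grasp; the last joint's range is limited). The gripper opens to 85 mm and grips with 20 to 120 N. Pads are 22 mm wide; open, the fingers measure 114 mm over their backs; the gripper's body (76 mm by 85 mm) begins 54 mm behind the grasp point. The pads swing forward as they close: fully open they stand 13 mm farther back than shut.
Start: joints at [1.28, 0.332, -0.065, 1.46, 0.022, 1.35, -0.088], TCP at [0.165, -0.603, 0.242] pointing down, gripper open.
Joint ranges: [-2.6, 2.6], [-0.5, 2.12], [-1.47, 1.34], [0.16, 2.42], [-1.27, 4.41], [0.06, 2.06], [-2.6, 2.6]. Speed limits (rad/s): [2.22, 2.22, 2.79, 2.79, 3.14, 3.14, 3.14].

INTERFACE

Orientations are given as a unit quaternion [x, y, z, w].
In Python, from workcell import * gives the robot as it stands.
- The arm moves only by the tool apply_moves, never from a script. Its argument "rows" is a list of rows, each an object of numbers: "x", "y", "z": the shift along the tool's x, y, z in mm; "ax", "ay", "az": the turn, a rotation vector about the tool's x, y, z in degrees; "gripper": the closure, from 0 (fully open) to 1 (shut). A call has 1 to 5 rows; each row shifts and turns the commanded pose from where the row before left it, along the tool's axes as they then stand; what a row does not reach is not made up. A row lasts 1/12 s, in which the tool goes at most 41.7 mm and 7.16 degrees, less where a joint would pass 70% of its speed; a pose out of reach is approached as far as the arm can. A call with a gripper value outside its range is refused whole. The fingers move at their own pace and stop on an object; "newtons" is the grip in N (left out, the last holds). Time passes only in rows, so rows that do not move let the fingers close. It gives the time, the measured TCP pose, the force, the opening and the grip force at its end, in the units of the state.
- get_obs(): the state, without advancing time (a new reading comes with each control period).
- camera(name): name is "side" or "top" or "wrist"; returns a dict with "color" (400x640x3 uint8, red, green, blue), "fov_y" (degrees; the focal length in pixels is half the picture's height over the tangent of half this angle, whatever the lens; pixels are square), "cx", "cy" (the principal point, pixels), "rvec" (rotation vector, rad) and "tvec" (3), from world to camera coordinates, as OpenCV has them. Camera axes: x right, y down, z forward; pixel columns grow to the right and rows downward; lengths in m; the calibration is good to about 2 mm. A picture is of the moment at which its call begins. There is no depth.
- hand_in(): hands the job in; it is judged then, once.
The state is a dict: "clock": time; "joint_pos": joint angles; "joint_velocities": joint speeds; "tau": joint torques, N m; "position": TCP position; "ee_rot": TCP orientation; "ft_force": force on the tool from outside, world axes, zero at the start; "torque": the same for the moment, N m; "grip_width": opening from 0.0 (shut) to 1.0 (fully open); "grasp_force": force on a finger pad.
Only numpy, scipy, OpenCV 4.12 (cv2) and the standard library are available. Lean on these libraries where they do the work, as an engineer would, in place of code of your own. Each camera call takes 0.05 s, during which the arm holds its last target. There are 200 camera calls.

TASK

Finish the stack of cartons on the sloping stand: first straighten the big carton that was left crooked on the deck and push it down the slope until its end is square and flush against the backstop, then lay the long carton from the bench on it and the short one on top of that, each lying flat along the slope, its sides in line with the carton below and its end flush against the backstop. Set the cartons down gently at the slope of the deck, without dropping them or letting them flop, then let go of them. Leave the bottle, the screw tray, the screwdriver and the loose circuit board where they are.

Things in the scene. Friction and masses are not known exactly. Their poses are not given: they have to be found in the camera images.
- stand: Fixed stand: deck 180 x 210 mm (y, x) of black anti-slip rubber sloping 25 deg, no side walls, tube frame within 50 mm behind to 185 mm ahead (level). Grey backstop plate 115 mm high, 5 mm thick, square to the deck at its low edge, nearest the robot. Origin: middle of the line where deck meets backstop, 45 mm above bench. x: up the slope, y: level along backstop, z: square to deck, leaning back
- backstop_top (a point): Middle of the backstop's top edge, on the face that the cartons lean against, 115 mm from the deck.
- carton_bottom: Biggest plain brown carton, 160 x 62 x 45 mm (x, y, z), about 0.5 kg, closed, rigid, tape along its top. Origin: centre of its underside; x along its length, z out of its top. Starts lying on the stand's deck, roughly along the slope, a few degrees crooked, its end 20 to 45 mm from the backstop; the rubber holds it there, it does not slide by itself.
- carton_long: Plain brown carton, 140 x 62 x 40 mm (x, y, z), about 0.4 kg, closed and rigid, lying flat on the bench. Origin: centre of its underside; x along its length, z out of its top. Cardboard just holds on cardboard at the slope of the deck: a carton left short of the backstop stays short until pushed.
- carton_short: Plain brown carton, 105 x 62 x 40 mm (x, y, z), about 0.3 kg, closed and rigid, lying flat on the bench. Origin: centre of its underside; x along its length, z out of its top. The two bench cartons may lie in either of two places.
- bottle: Bystander: white plastic cleaner bottle with a red cap, 56 mm across, 150 mm high, standing on the bench. Origin: centre of its underside.
- screw_tray: Bystander: open grey tray of screws, 90 x 120 x 22 mm (x, y, z). Origin: centre of its underside.
- screwdriver: Bystander: screwdriver lying on the bench, 200 mm long along its x. Origin: under its middle.
- circuit_board: Bystander: green circuit board lying on the bench, 80 x 120 x 16 mm (x, y, z). Origin: centre of its underside.
There are look-alikes about, which are no part of the job. Leave any blue or yellow look-alike of the carton_short alone.

How it is judged:
On the way, in this order (a step that is already met when the one before it is completed fails the run):
1. the biggest carton lies square on the deck with its end flush against the backstop (x of carton_bottom in the frame of stand between 0.076 and 0.086 m and z of carton_bottom in the frame of stand between -0.005 and 0.006 m and angle between the x axis of carton_bottom and the x axis of stand, either way round below 0.07 rad and angle between the z axis of carton_bottom and the z axis of stand, either way round below 0.06 rad and y of carton_bottom in the frame of stand between -0.055 and 0.055 m), for 0.2 s.
2. the long carton lies on it, in line and flush against the backstop (all of step 1 and x of carton_long in the frame of stand between 0.066 and 0.076 m and z of carton_long in the frame of stand between 0.04 and 0.051 m and angle between the x axis of carton_long and the x axis of stand, either way round below 0.07 rad and angle between the z axis of carton_long and the z axis of stand, either way round below 0.06 rad and y of carton_long in the frame of stand between -0.055 and 0.055 m and y of carton_long in the frame of carton_bottom between -0.01 and 0.01 m), for 0.2 s.
3. the short carton lies on top, in line and flush against the backstop (all of step 2 and x of carton_short in the frame of stand between 0.0485 and 0.0585 m and z of carton_short in the frame of stand between 0.08 and 0.091 m and angle between the x axis of carton_short and the x axis of stand, either way round below 0.07 rad and angle between the z axis of carton_short and the z axis of stand, either way round below 0.06 rad and y of carton_short in the frame of stand between -0.055 and 0.055 m and y of carton_short in the frame of carton_long between -0.01 and 0.01 m), for 0.2 s.
At the end, for the whole second after the job is handed in: Big, long and short carton lie released and still on the stand in that order upward, lengthwise up the slope: ends within 6 mm of the backstop, within 4 deg of the slope line, flat on what is below (5 mm, 3.4 deg), sides within 10 mm of the carton below, none overhanging the deck sides (all of step 3 and linear speed of each of carton_bottom, carton_long, carton_short below 0.01 m/s and angular speed of each of carton_bottom, carton_long, carton_short below 0.1 rad/s and contact force between each of carton_bottom, carton_long, carton_short and the fingers below 0.1 N); the robot touches nothing.
It fails at once if a carton is dropped or flops: it moves at over 0.5 m/s or 6 rad/s with no finger on it (((linear speed of carton_bottom above 0.5 m/s or angular speed of carton_bottom above 6 rad/s) and contact force between the fingers and carton_bottom below 0.05 N) or ((linear speed of carton_long above 0.5 m/s or angular speed of carton_long above 6 rad/s) and contact force between the fingers and carton_long below 0.05 N) or ((linear speed of carton_short above 0.5 m/s or angular speed of carton_short above 6 rad/s) and contact force between the fingers and carton_short below 0.05 N)).
It fails at once if a bystander (bottle, screw tray, screwdriver, circuit board) is moved over 30 mm, or the bottle is tipped (distance of any of bottle, screw_tray, screwdriver, circuit_board from where it was at the start of the episode above 0.03 m or angle between bottle's own z axis and vertical above 0.5 rad).
It also fails if it takes over 64 s, if anything falls off the work surface, if the arm or the gripper's body presses on something with over 40 N, if the wrist force passes 120 N, or if a joint passes its speed limit or range.

## Working session

There is one attempt and no reset: what is moved stays moved. The work goes in short steps, Python scripts to look and compute and a tool call to move; the robot and the scene stay as the last step left them, time stands still between calls to the robot, and variables do not carry over. Pictures are saved under pics/ and viewed, at most 10 in all, crops included, and the job is handed in when it is done.

Besides the shell and the picture viewer there is one more tool, called after "Emit:" as a command line: name --argument value ..., lists and objects as JSON in quotes. apply_moves: Moves the arm, as the interface text tells. Its arguments: {"type":"object","properties":{"rows":{"type":"array","items":{"type":"object","properties":{"x":{"type":"number"},"y":{"type":"number"},"z":{"type":"number"},"ax":{"type":"number"},"ay":{"type":"number"},"az":{"type":"number"},"gripper":{"type":"number"}}}},"newtons":{"type":"number"}},"required":["rows"]}

```bash
ls; mkdir -p pics
python3 - <<'E'
from workcell import *
import cv2,numpy as np
o=get_obs();print(o)
for n in ("top","side"):
    c=camera(n);cv2.imwrite(f"pics/{n}0.png",c["color"][:,:,::-1])
    print(n,{k:v for k,v in c.items() if k!="color"})
try: print(tcp_to_tips)
except Exception as e: print(e)
E
```

```text
pics
{'clock': 0.0, 'joint_pos': array([ 1.28043701,  0.33283905, -0.06469576,  1.46097163,  0.02158103,
        1.34990632, -0.08848347]), 'joint_velocities': array([-0.00153795,  0.00091302, -0.0001202 ,  0.00115013,  0.00017588,
       -0.00020561, -0.0016295 ]), 'tau': array([-6.85559939e-06, -6.25445580e+01,  4.96834936e-02, -3.91586959e+01,
        1.63128320e-02,  1.01835129e-02, -1.44439298e-06]), 'position': array([ 0.16525558, -0.60236715,  0.24152194]), 'ee_rot': array([ 9.91049243e-01,  1.33494897e-01, -1.20915371e-04, -7.04547521e-04]), 'ft_force': array([-0.00410754, -0.95740638,  0.81632628]), 'torque': array([ 0.05050733,  0.03858449, -0.00703215]), 'grasp_force': 0.0, 'grip_width': 0.9984716073765116}
top {'fov_y': 54.89848580331539, 'cx': 307.8161474998276, 'cy': 198.70649230780927, 'rvec': array([ 2.19148791, -2.12547138,  0.15854705]), 'tvec': array([-0.05568404,  0.56916822,  0.93469973])}
side {'fov_y': 48.2606743866741, 'cx': 321.15223756478446, 'cy': 194.7904940588026, 'rvec': array([ 2.08020816, -0.21854231,  0.11821822]), 'tvec': array([-0.55401956,  0.15158766,  1.05116913])}
0.011
```

View pics/top0.png

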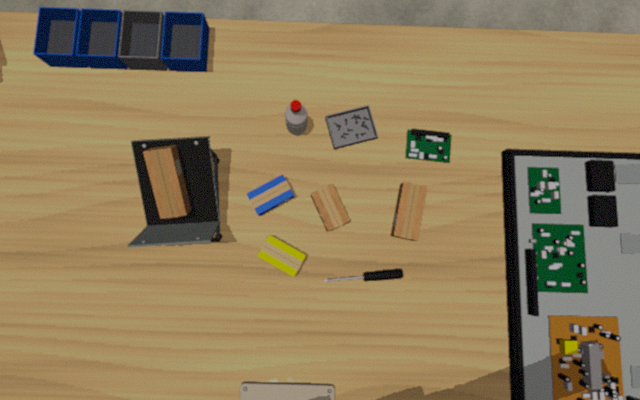

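View pics/side0.png

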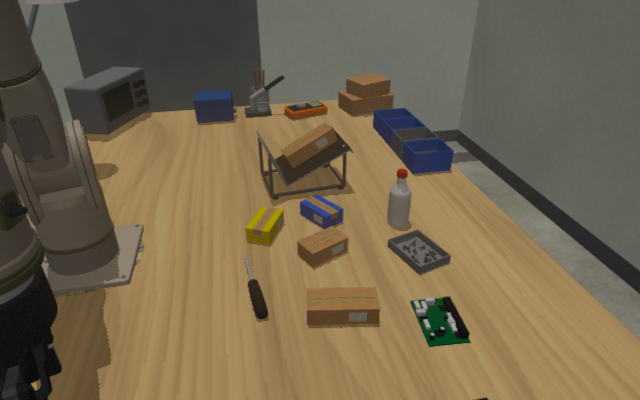

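Top view: stand at (180,190), backstop on the near side. Possible mix-ups are brown short (330,207), brown long (410,211), blue look-alike (271,195), yellow look-alike (283,256), and the brown boxes in the side view background at (367,95). By the description I choose the brown pair, with the short one at (330,207) and the long one at (410,211). I'll check that in one close composite crop.

```bash
cat > h.py <<'E'
from workcell import *
import cv2,numpy as np
from scipy.spatial.transform import Rotation as R
from scipy.optimize import least_squares
def cam(n):
    c=camera(n);f=200/np.tan(np.radians(c["fov_y"])/2)
    c["K"]=np.array([[f,0,c["cx"]],[0,f,c["cy"]],[0,0,1]]);return c
def proj(c,P): return cv2.projectPoints(np.array(P,float).reshape(-1,3),c["rvec"],c["tvec"],c["K"],None)[0][:,0]
def back(c,uv,z):
    Rm=cv2.Rodrigues(c["rvec"])[0];o=-Rm.T@c["tvec"]
    d=(np.c_[np.array(uv,float).reshape(-1,2),np.ones(len(np.array(uv).reshape(-1,2)))]@np.linalg.inv(c["K"]).T)@Rm
    return o+d*((z-o[2])/d[:,2])[:,None]
E
python3 - <<'E'
import cv2,numpy as np
t=cv2.imread("pics/top0.png");s=cv2.imread("pics/side0.png")
r=lambda im,k:cv2.resize(im,None,fx=k,fy=k,interpolation=cv2.INTER_CUBIC)
o=np.zeros((500,800,3),np.uint8)
a=r(t[130:255,125:235],4);o[:500,:440]=a
a=r(t[180:245,310:430],3);o[:195,440:800]=a
a=r(s[120:200,255:355],3.6);o[200:200+288,440:800]=a
cv2.imwrite("pics/comp.png",o)
E
```

```text
(no output)
```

View pics/comp.png

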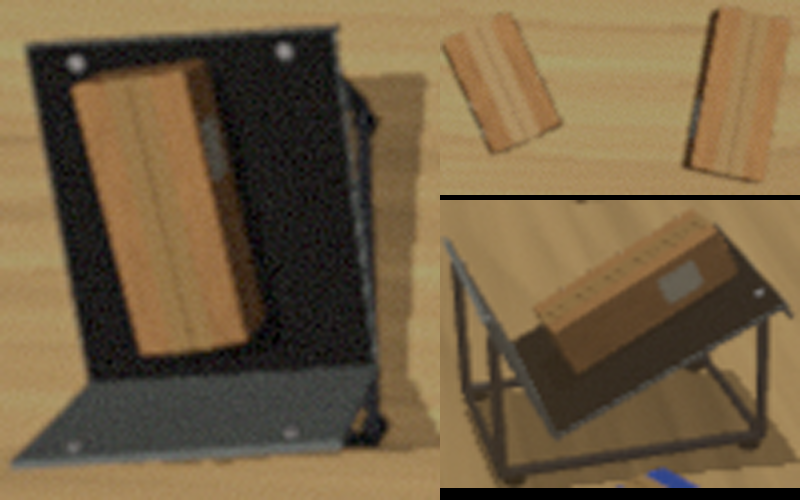

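```bash
cat > fit.py <<'E'
from h import *
c=cam("top")
g=lambda p,o,k:(np.array(p,float)+.5)/k-.5+np.array(o)
S=lambda p:(R.from_euler('zy',[p[2],-np.radians(25)]),np.array([p[0],p[1],.045]))
pts=np.array([[.21,.09,0],[.21,-.09,0],[0,.09,0],[0,-.09,0],[-.002,.09,.115],[-.002,-.09,.115]])
uv=g([[28,45],[338,30],[88,380],[375,368],[15,463],[340,445]],[125,130],4)
def fs(p):
    r,t=S(p);return (proj(c,r.apply(pts)+t)-uv).ravel()
s=least_squares(fs,[.4,.25,0]);print("stand",s.x,s.fun.reshape(-1,2).round(1).tolist())
rs,ts=S(s.x)
def box(L,W,H,uv,base=None):
    cs=np.array([[L/2,W/2,H],[L/2,-W/2,H],[-L/2,-W/2,H],[-L/2,W/2,H]])
    def f(p):
        q=R.from_euler('z',p[2]).apply(cs)+[p[0],p[1],0]
        if base: q=rs.apply(q)+ts
        return (proj(c,q)-uv).ravel()
    x0=[.1,0,0] if base else [*back(c,uv.mean(0),H)[0][:2],0]
    s=least_squares(f,x0);print(s.x,np.degrees(s.x[2]),s.fun.reshape(-1,2).round(1).tolist())
box(.16,.062,.045,g([[73,88],[185,68],[250,342],[140,357]],[125,130],4),1)
box(.105,.062,.04,g([[3,43],[70,13],[122,125],[53,153]],[310,180],3))
box(.14,.062,.04,g([[278,9],[350,18],[324,182],[249,167]],[310,180],3))
print("bottle",back(c,[296,106],.15),"driver",back(c,[[325,280],[402,273]],.015),"tray",back(c,[352,128],.02),"yel/blue",back(c,[[283,255],[271,195]],.04), "pcb",back(c,[428,146],.01))
E
python3 fit.py
```

```text
stand [0.49824463 0.26710694 0.08496608] [[0.1, -0.2], [-0.1, -0.5], [1.0, 0.6], [1.5, 0.0], [-1.3, -0.2], [-1.0, 0.3]]
[0.1141598  0.01129722 0.07682353] 4.401663965876401 [[0.2, -0.5], [-0.4, 0.9], [-0.7, -0.0], [0.9, -0.5]]
[ 0.55018781 -0.09547468  0.44734381] 25.630912345248202 [[-0.1, -0.6], [-0.1, -0.3], [-0.1, 0.1], [0.3, 0.8]]
[ 0.54791261 -0.29628002 -0.16711849] -9.575184264532 [[-0.1, -1.1], [-0.2, 0.6], [-0.2, 0.2], [0.4, 0.3]]
bottle [[ 0.77050765 -0.00333068  0.15      ]] driver [[ 0.36859973 -0.08789533  0.015     ]
 [ 0.39152876 -0.28257133  0.015     ]] tray [[ 0.76534965 -0.14970702  0.02      ]] yel/blue [[0.42810926 0.01893741 0.04      ]
 [0.57687109 0.05486722 0.04      ]] pcb [[ 0.7260768  -0.35433966  0.01      ]]
```

```bash
cat > plan.py <<'E'
from h import *
import json,sys
YS=0.08497;rs=R.from_euler('zy',[YS,-np.radians(25)]);ts=np.array([.4982,.2671,.045])
flip=R.from_euler('x',np.pi)
def stand(x,y,z,yaw=0): return ts+rs.apply([x,y,z]), rs*R.from_euler('z',yaw,degrees=True)*flip
def bench(x,y,z,yaw): return np.array([x,y,z]),R.from_euler('z',yaw,degrees=True)*flip
def instand():
    o=get_obs();p=rs.inv().apply(o["position"]-ts);q=(rs.inv()*R.from_quat(o["ee_rot"])*flip.inv()).as_rotvec(degrees=True)
    f=rs.inv().apply(o["ft_force"]);print("stand frame mm",(p*1000).round(1),"rot",q.round(2),"F",f.round(1),"t",round(o["clock"],2),"w",round(o["grip_width"]*85,1))
def plan(wps,step=36,ang=6.):
    o=get_obs();p=o["position"];q=R.from_quat(o["ee_rot"]);rows=[]
    for w in wps:
        tp,tq=w[:2];st=w[2] if len(w)>2 else step
        n=max(1,int(np.ceil(max(np.linalg.norm(tp-p)*1000/st,np.degrees((q.inv()*tq).magnitude())/ang))))
        for k in range(n,0,-1):
            d=q.inv().apply(tp-p)*1000/k;a=(q.inv()*tq).as_rotvec(degrees=True)/k
            d=d.round(0) if st>10 else d.round(1);a=a.round(1)
            p=p+q.apply(d)/1000;q=q*R.from_rotvec(a,degrees=True)
            rows.append({k_:float(v) for k_,v in zip(("x","y","z","ax","ay","az"),[*d,*a]) if v})
    for i in range(0,len(rows),5): print(json.dumps(rows[i:i+5]))
    print("end",p.round(4))
E
python3 - <<'E'
from plan import *
print(stand(.114,.011,.018)[0])
plan([bench(.45,-.3,.27,8),stand(.114,.011,.14,4.4),stand(.114,.011,.09,4.4,20)])
E
```

```text
[0.59269313 0.28773524 0.10892367]Traceback (most recent call last):
  File "<stdin>", line 3, in <module>
TypeError: stand() takes from 3 to 4 positional arguments but 5 were given
```

Run:
```python
from plan import *
plan([bench(.45,-.3,.27,8),stand(.114,.011,.14,4.4),stand(.114,.011,.09,4.4)+(20,)])
```

```text
[{"x": 30.0, "y": -18.0, "z": -2.0, "az": 0.6}, {"x": 29.0, "y": -18.0, "z": -2.0, "az": 0.6}, {"x": 29.0, "y": -19.0, "z": -2.0, "az": 0.6}, {"x": 29.0, "y": -19.0, "z": -2.0, "az": 0.6}, {"x": 29.0, "y": -19.0, "z": -3.0, "az": 0.6}]
[{"x": 29.0, "y": -20.0, "z": -2.0, "az": 0.6}, {"x": 28.0, "y": -20.0, "z": -3.0, "az": 0.6}, {"x": 28.0, "y": -20.0, "z": -2.0, "az": 0.6}, {"x": 28.0, "y": -20.0, "z": -3.0, "az": 0.6}, {"x": 28.0, "y": -21.0, "z": -2.0, "az": 0.6}]
[{"x": 27.0, "y": -21.0, "z": -3.0, "az": 0.7}, {"x": 27.0, "y": -21.0, "z": -2.0, "ax": -0.1, "az": 0.6}, {"x": 10.0, "y": -34.0, "z": 3.0, "ax": -0.2, "ay": 1.5, "az": -0.1}, {"x": 10.0, "y": -33.0, "z": 3.0, "ax": -0.2, "ay": 1.5, "az": -0.1}, {"x": 10.0, "y": -33.0, "z": 3.0, "ax": -0.2, "ay": 1.4, "az": -0.1}]
[{"x": 10.0, "y": -34.0, "z": 3.0, "ax": -0.2, "ay": 1.5, "az": -0.1}, {"x": 10.0, "y": -33.0, "z": 4.0, "ax": -0.2, "ay": 1.4, "az": -0.1}, {"x": 10.0, "y": -34.0, "z": 4.0, "ax": -0.2, "ay": 1.5, "az": -0.1}, {"x": 10.0, "y": -33.0, "z": 4.0, "ax": -0.2, "ay": 1.4, "az": -0.1}, {"x": 10.0, "y": -34.0, "z": 4.0, "ax": -0.2, "ay": 1.5, "az": -0.1}]
[{"x": 10.0, "y": -33.0, "z": 4.0, "ax": -0.2, "ay": 1.4}, {"x": 10.0, "y": -34.0, "z": 4.0, "ax": -0.2, "ay": 1.5, "az": -0.1}, {"x": 10.0, "y": -33.0, "z": 4.0, "ax": -0.3, "ay": 1.4}, {"x": 10.0, "y": -34.0, "z": 4.0, "ax": -0.2, "ay": 1.5, "az": -0.1}, {"x": 10.0, "y": -33.0, "z": 5.0, "ax": -0.3, "ay": 1.4}]
[{"x": 9.0, "y": -34.0, "z": 5.0, "ax": -0.2, "ay": 1.5, "az": -0.1}, {"x": 9.0, "y": -33.0, "z": 5.0, "ax": -0.3, "ay": 1.4}, {"x": 9.0, "y": -34.0, "z": 4.0, "ax": -0.2, "ay": 1.5, "az": -0.1}, {"x": 10.0, "y": -33.0, "z": 5.0, "ax": -0.3, "ay": 1.4}, {"z": 17.0}]
[{"z": 17.0}, {"z": 16.0}]
end [0.5625 0.2874 0.1743]
```

Emit:
apply_moves --rows '[{"x": 30, "y": -18, "z": -2, "az": 0.6, "gripper": 0}, {"x": 29, "y": -18, "z": -2, "az": 0.6}, {"x": 29, "y": -19, "z": -2, "az": 0.6}, {"x": 29, "y": -19, "z": -2, "az": 0.6}, {"x": 29, "y": -19, "z": -3, "az": 0.6}]'

```text
invalid input at $.rows[0]: expected keys x, y, z, ax, ay, az, gripper
```

Emit:
apply_moves --rows '[{"x": 29, "y": -20, "z": -2, "az": 0.6}, {"x": 28, "y": -20, "z": -3, "az": 0.6}, {"x": 28, "y": -20, "z": -2, "az": 0.6}, {"x": 28, "y": -20, "z": -3, "az": 0.6}, {"x": 28, "y": -21, "z": -2, "az": 0.6}]'

```text
invalid input at $.rows[0]: expected keys x, y, z, ax, ay, az, gripper
```

Emit:
apply_moves --rows '[{"x": 27, "y": -21, "z": -3, "az": 0.7}, {"x": 27, "y": -21, "z": -2, "az": 0.6}, {"x": 10, "y": -34, "z": 3, "ax": -0.2, "ay": 1.5, "az": -0.1}, {"x": 10, "y": -33, "z": 3, "ax": -0.2, "ay": 1.5, "az": -0.1}, {"x": 10, "y": -33, "z": 3, "ax": -0.2, "ay": 1.4, "az": -0.1}]'

```text
invalid input at $.rows[0]: expected keys x, y, z, ax, ay, az, gripper
```

Emit:
apply_moves --rows '[{"x": 10, "y": -34, "z": 3, "ax": -0.2, "ay": 1.5, "az": -0.1}, {"x": 10, "y": -33, "z": 4, "ax": -0.2, "ay": 1.4, "az": -0.1}, {"x": 10, "y": -34, "z": 4, "ax": -0.2, "ay": 1.5, "az": -0.1}, {"x": 10, "y": -33, "z": 4, "ax": -0.2, "ay": 1.4, "az": -0.1}, {"x": 10, "y": -34, "z": 4, "ax": -0.2, "ay": 1.5, "az": -0.1}]'

```text
invalid input at $.rows[0]: expected keys x, y, z, ax, ay, az, gripper
```

Emit:
apply_moves --rows '[{"x": 10, "y": -33, "z": 4, "ax": -0.2, "ay": 1.4}, {"x": 10, "y": -34, "z": 4, "ax": -0.2, "ay": 1.5, "az": -0.1}, {"x": 10, "y": -33, "z": 4, "ax": -0.3, "ay": 1.4}, {"x": 10, "y": -34, "z": 4, "ax": -0.2, "ay": 1.5, "az": -0.1}, {"x": 10, "y": -33, "z": 5, "ax": -0.3, "ay": 1.4}]'

```text
invalid input at $.rows[0]: expected keys x, y, z, ax, ay, az, gripper
```

Emit:
apply_moves --rows '[{"x": 9, "y": -34, "z": 5, "ax": -0.2, "ay": 1.5, "az": -0.1}, {"x": 9, "y": -33, "z": 5, "ax": -0.3, "ay": 1.4}, {"x": 9, "y": -34, "z": 4, "ax": -0.2, "ay": 1.5, "az": -0.1}, {"x": 10, "y": -33, "z": 5, "ax": -0.3, "ay": 1.4}, {}]'

```text
invalid input at $.rows[0]: expected keys x, y, z, ax, ay, az, gripper
```

Run:
```python
from plan import *
instand();print(get_obs()["joint_pos"].round(2))
c=cam("wrist");cv2.imwrite("pics/w1.png",c["color"][:,:,::-1])
bx=np.array([[80,31,45],[80,-31,45],[-80,-31,45],[-80,31,45]])/1000
q=R.from_euler('z',4.4,degrees=True).apply(bx)+[.114,.011,0]
print(proj(c,rs.apply(q)+ts).round(0).tolist())
plan([stand(.114,.011,.09,4.4)+(20,),stand(.114,.011,.018,4.4)+(20,)])
```

```text
stand frame mm [-291.6 -847.9  319. ] rot [ 4.45 24.65 10.3 ] F [-0.2 -0.7 -0. ] t 0.15 w 85.0
[ 1.28  0.33 -0.06  1.46  0.02  1.35 -0.09]
[[-15204.0, -13356.0], [-15918.0, -15012.0], [-1658.0, -1295.0], [-1791.0, -1293.0]]
[{"x": 13.0, "y": -15.0, "z": 1.0, "ax": -0.1, "ay": 0.5, "az": 0.1}, {"x": 13.0, "y": -15.0, "z": 1.0, "ax": -0.1, "ay": 0.5, "az": 0.1}, {"x": 13.0, "y": -15.0, "z": 2.0, "ax": -0.1, "ay": 0.5, "az": 0.1}, {"x": 12.0, "y": -15.0, "z": 2.0, "ax": -0.1, "ay": 0.5, "az": 0.1}, {"x": 12.0, "y": -16.0, "z": 2.0, "ax": -0.1, "ay": 0.5, "az": 0.1}]
[{"x": 12.0, "y": -16.0, "z": 2.0, "ax": -0.1, "ay": 0.5, "az": 0.1}, {"x": 12.0, "y": -16.0, "z": 2.0, "ax": -0.1, "ay": 0.5, "az": 0.1}, {"x": 12.0, "y": -16.0, "z": 2.0, "ax": -0.1, "ay": 0.5, "az": 0.1}, {"x": 12.0, "y": -16.0, "z": 2.0, "ax": -0.1, "ay": 0.5, "az": 0.1}, {"x": 12.0, "y": -16.0, "z": 2.0, "ax": -0.1, "ay": 0.5, "az": 0.1}]
[{"x": 12.0, "y": -16.0, "z": 2.0, "ax": -0.1, "ay": 0.5, "az": 0.1}, {"x": 12.0, "y": -16.0, "z": 2.0, "ax": -0.1, "ay": 0.5, "az": 0.1}, {"x": 12.0, "y": -16.0, "z": 2.0, "ax": -0.1,
[... 1904 characters left out ...]
 "y": -16.0, "z": 4.0, "ax": -0.1, "ay": 0.5, "az": 0.2}, {"x": 10.0, "y": -17.0, "z": 4.0, "ax": -0.2, "ay": 0.5, "az": 0.1}, {"x": 10.0, "y": -16.0, "z": 4.0, "ax": -0.1, "ay": 0.5, "az": 0.2}, {"x": 10.0, "y": -17.0, "z": 5.0, "ax": -0.2, "ay": 0.5, "az": 0.1}, {"x": 10.0, "y": -17.0, "z": 4.0, "ax": -0.1, "ay": 0.5, "az": 0.2}]
[{"x": 10.0, "y": -16.0, "z": 5.0, "ax": -0.2, "ay": 0.5, "az": 0.1}, {"x": 10.0, "y": -17.0, "z": 5.0, "ax": -0.1, "ay": 0.5, "az": 0.2}, {"x": 10.0, "y": -17.0, "z": 4.0, "ax": -0.2, "ay": 0.5, "az": 0.1}, {"x": 10.0, "y": -16.0, "z": 5.0, "ax": -0.1, "ay": 0.4, "az": 0.2}, {"z": 18.0}]
[{"z": 18.0}, {"z": 18.0}, {"x": 1.0, "z": 18.0}]
end [0.5932 0.2877 0.1089]
```

View pics/w1.png

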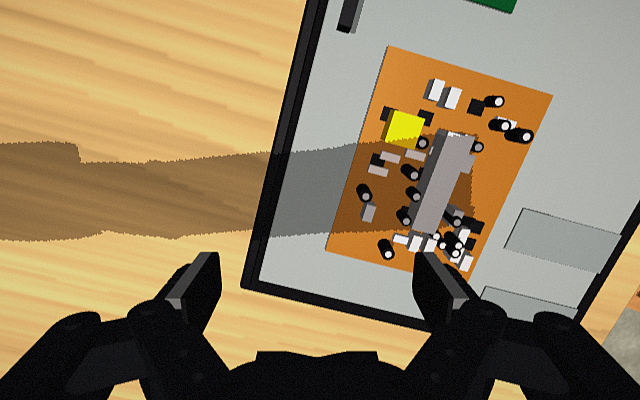

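The moves were refused because every row needs all seven keys, so the arm hasn't moved; the wrist picture only shows the board under the start pose. I'm sending the same moves in full form.

Emit:
apply_moves --rows '[{"x": 30, "y": -18, "z": -2, "ax": 0, "ay": 0, "az": 0.6, "gripper": 0}, {"x": 29, "y": -18, "z": -2, "ax": 0, "ay": 0, "az": 0.6, "gripper": 0}, {"x": 29, "y": -19, "z": -2, "ax": 0, "ay": 0, "az": 0.6, "gripper": 0}, {"x": 29, "y": -19, "z": -2, "ax": 0, "ay": 0, "az": 0.6, "gripper": 0}, {"x": 29, "y": -19, "z": -3, "ax": 0, "ay": 0, "az": 0.6, "gripper": 0}]'

```text
clock: 0.62
position: [0.285, -0.4754, 0.2532]
ee_rot: [0.994, 0.107, -0.0, -0.0]
ft_force: [0.4, -0.0, 0.1]
grip_width: 1.002
grasp_force: 0.0
```

Emit:
apply_moves --rows '[{"x": 29, "y": -20, "z": -2, "ax": 0, "ay": 0, "az": 0.6, "gripper": 0}, {"x": 28, "y": -20, "z": -3, "ax": 0, "ay": 0, "az": 0.6, "gripper": 0}, {"x": 28, "y": -20, "z": -2, "ax": 0, "ay": 0, "az": 0.6, "gripper": 0}, {"x": 28, "y": -20, "z": -3, "ax": 0, "ay": 0, "az": 0.6, "gripper": 0}, {"x": 28, "y": -21, "z": -2, "ax": 0, "ay": 0, "az": 0.6, "gripper": 0}]'

```text
clock: 1.03
position: [0.4039, -0.3492, 0.2656]
ee_rot: [0.997, 0.081, 0.0, 0.0]
ft_force: [0.8, 0.0, 0.1]
grip_width: 0.997
grasp_force: 0.0
```

Emit:
apply_moves --rows '[{"x": 27, "y": -21, "z": -3, "ax": 0, "ay": 0, "az": 0.7, "gripper": 0}, {"x": 27, "y": -21, "z": -2, "ax": 0, "ay": 0, "az": 0.6, "gripper": 0}, {"x": 10, "y": -34, "z": 3, "ax": -0.2, "ay": 1.5, "az": -0.1, "gripper": 0}, {"x": 10, "y": -33, "z": 3, "ax": -0.2, "ay": 1.5, "az": -0.1, "gripper": 0}, {"x": 10, "y": -33, "z": 3, "ax": -0.2, "ay": 1.4, "az": -0.1, "gripper": 0}]'

```text
clock: 1.45
position: [0.4659, -0.1955, 0.2613]
ee_rot: [0.997, 0.073, 0.039, 0.002]
ft_force: [-0.1, -1.0, -0.1]
grip_width: 1.0
grasp_force: 0.0
```

Emit:
apply_moves --rows '[{"x": 10, "y": -34, "z": 3, "ax": -0.2, "ay": 1.5, "az": -0.1, "gripper": 0}, {"x": 10, "y": -33, "z": 4, "ax": -0.2, "ay": 1.4, "az": -0.1, "gripper": 0}, {"x": 10, "y": -34, "z": 4, "ax": -0.2, "ay": 1.5, "az": -0.1, "gripper": 0}, {"x": 10, "y": -33, "z": 4, "ax": -0.2, "ay": 1.4, "az": -0.1, "gripper": 0}, {"x": 10, "y": -34, "z": 4, "ax": -0.2, "ay": 1.5, "az": -0.1, "gripper": 0}]'

```text
clock: 1.87
position: [0.4922, -0.0222, 0.2462]
ee_rot: [0.992, 0.077, 0.103, 0.007]
ft_force: [-0.2, -0.8, 0.2]
grip_width: 0.999
grasp_force: 0.0
```

Emit:
apply_moves --rows '[{"x": 10, "y": -33, "z": 4, "ax": -0.2, "ay": 1.4, "az": 0, "gripper": 0}, {"x": 10, "y": -34, "z": 4, "ax": -0.2, "ay": 1.5, "az": -0.1, "gripper": 0}, {"x": 10, "y": -33, "z": 4, "ax": -0.3, "ay": 1.4, "az": 0, "gripper": 0}, {"x": 10, "y": -34, "z": 4, "ax": -0.2, "ay": 1.5, "az": -0.1, "gripper": 0}, {"x": 10, "y": -33, "z": 5, "ax": -0.3, "ay": 1.4, "az": 0, "gripper": 0}]'

```text
clock: 2.28
position: [0.5203, 0.1509, 0.2327]
ee_rot: [0.983, 0.078, 0.167, 0.013]
ft_force: [0.8, -1.6, -0.3]
grip_width: 1.001
grasp_force: 0.0
```

Emit:
apply_moves --rows '[{"x": 9, "y": -34, "z": 5, "ax": -0.2, "ay": 1.5, "az": -0.1, "gripper": 0}, {"x": 9, "y": -33, "z": 5, "ax": -0.3, "ay": 1.4, "az": 0, "gripper": 0}, {"x": 9, "y": -34, "z": 4, "ax": -0.2, "ay": 1.5, "az": -0.1, "gripper": 0}, {"x": 10, "y": -33, "z": 5, "ax": -0.3, "ay": 1.4, "az": 0, "gripper": 0}, {"x": 0, "y": 0, "z": 0, "ax": 0, "ay": 0, "az": 0, "gripper": 0}]'

```text
clock: 2.7
position: [0.5394, 0.2949, 0.2196]
ee_rot: [0.973, 0.082, 0.216, 0.015]
ft_force: [-0.9, -0.0, -0.6]
grip_width: 1.0
grasp_force: 0.0
```

Run:
```python
from plan import *
instand();print(get_obs()["joint_pos"].round(2))
c=cam("wrist")
bx=np.array([[80,31,45],[80,-31,45],[-80,-31,45],[-80,31,45]])/1000
q=R.from_euler('z',4.4,degrees=True).apply(bx)+[.114,.011,0]
im=c["color"][:,:,::-1].copy();cv2.polylines(im,[proj(c,rs.apply(q)+ts).astype(int)],True,(0,0,255),1)
cv2.imwrite("pics/w2.png",im)
plan([stand(.114,.011,.06,4.4)+(30,),stand(.114,.011,.018,4.4)+(21,)])
```

```text
stand frame mm [113.1  18.2 140.8] rot [ 0.39 -0.05  4.68] F [-1.   0.  -0.2] t 2.7 w 85.0
[ 0.18  0.2  -0.98  1.83  0.57  0.95 -2.45]
[{"y": 2.0, "z": 27.0, "ax": -0.1, "az": 0.1}, {"y": 1.0, "z": 27.0, "ax": -0.1, "az": 0.1}, {"x": 1.0, "y": 1.0, "z": 27.0, "ax": -0.1, "ay": 0.1}, {"z": 21.0}, {"z": 21.0}]
end [0.5931 0.2882 0.1086]
```

View pics/w2.png

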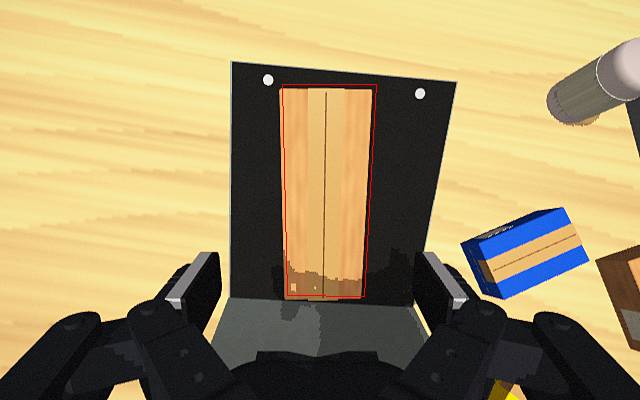

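The wrist view shows the carton at (280..372, 88..300), within about 3 mm of my estimate. Joint 7 is at -2.45, close to its limit, so I'll make the half turn now and keep it for the whole job.

Emit:
apply_moves --rows '[{"x": 0, "y": 0, "z": 0, "ax": 0, "ay": 0, "az": -7, "gripper": 0}, {"x": 0, "y": 0, "z": 0, "ax": 0, "ay": 0, "az": -7, "gripper": 0}, {"x": 0, "y": 0, "z": 0, "ax": 0, "ay": 0, "az": -7, "gripper": 0}, {"x": 0, "y": 0, "z": 0, "ax": 0, "ay": 0, "az": -7, "gripper": 0}, {"x": 0, "y": 0, "z": 0, "ax": 0, "ay": 0, "az": -7, "gripper": 0}]'

```text
clock: 3.17
position: [0.5418, 0.2858, 0.2204]
ee_rot: [0.904, 0.369, 0.2, 0.083]
ft_force: [-1.2, 0.0, 0.4]
grip_width: 0.999
grasp_force: 0.0
```

Emit:
apply_moves --rows '[{"x": 0, "y": 0, "z": 0, "ax": 0, "ay": 0, "az": -7, "gripper": 0}, {"x": 0, "y": 0, "z": 0, "ax": 0, "ay": 0, "az": -7, "gripper": 0}, {"x": 0, "y": 0, "z": 0, "ax": 0, "ay": 0, "az": -7, "gripper": 0}, {"x": 0, "y": 0, "z": 0, "ax": 0, "ay": 0, "az": -7, "gripper": 0}, {"x": 0, "y": 0, "z": 0, "ax": 0, "ay": 0, "az": -7, "gripper": 0}]'

```text
clock: 3.58
position: [0.5418, 0.2857, 0.2203]
ee_rot: [0.751, 0.624, 0.166, 0.139]
ft_force: [-1.1, 0.0, 0.6]
grip_width: 0.998
grasp_force: 0.0
```

Emit:
apply_moves --rows '[{"x": 0, "y": 0, "z": 0, "ax": 0, "ay": 0, "az": -7, "gripper": 0}, {"x": 0, "y": 0, "z": 0, "ax": 0, "ay": 0, "az": -7, "gripper": 0}, {"x": 0, "y": 0, "z": 0, "ax": 0, "ay": 0, "az": -7, "gripper": 0}, {"x": 0, "y": 0, "z": 0, "ax": 0, "ay": 0, "az": -7, "gripper": 0}, {"x": 0, "y": 0, "z": 0, "ax": 0, "ay": 0, "az": -7, "gripper": 0}]'

```text
clock: 4.0
position: [0.5418, 0.2857, 0.2203]
ee_rot: [0.528, 0.821, 0.116, 0.182]
ft_force: [0.4, 0.4, 0.0]
grip_width: 0.997
grasp_force: 0.0
```

Emit:
apply_moves --rows '[{"x": 0, "y": 0, "z": 0, "ax": 0, "ay": 0, "az": -7, "gripper": 0}, {"x": 0, "y": 0, "z": 0, "ax": 0, "ay": 0, "az": -7, "gripper": 0}, {"x": 0, "y": 0, "z": 0, "ax": 0, "ay": 0, "az": -7, "gripper": 0}, {"x": 0, "y": 0, "z": 0, "ax": 0, "ay": 0, "az": -7, "gripper": 0}, {"x": 0, "y": 0, "z": 0, "ax": 0, "ay": 0, "az": -7, "gripper": 0}]'

```text
clock: 4.42
position: [0.5418, 0.2857, 0.2203]
ee_rot: [0.257, 0.942, 0.056, 0.209]
ft_force: [-1.0, -0.5, -0.3]
grip_width: 1.002
grasp_force: 0.0
```

Emit:
apply_moves --rows '[{"x": 0, "y": 0, "z": 0, "ax": 0, "ay": 0, "az": -7, "gripper": 0}, {"x": 0, "y": 0, "z": 0, "ax": 0, "ay": 0, "az": -7, "gripper": 0}, {"x": 0, "y": 0, "z": 0, "ax": 0, "ay": 0, "az": -7, "gripper": 0}, {"x": 0, "y": 0, "z": 0, "ax": 0, "ay": 0, "az": -7, "gripper": 0}, {"x": 0, "y": 0, "z": 0, "ax": 0, "ay": 0, "az": -5, "gripper": 0}]'

```text
clock: 4.83
position: [0.5418, 0.2856, 0.2201]
ee_rot: [-0.021, 0.976, -0.006, 0.216]
ft_force: [-0.0, 0.7, -0.4]
grip_width: 0.999
grasp_force: 0.0
```

```bash
sed -i "s/^flip=.*/flip=R.from_euler('z',np.pi)*R.from_euler('x',np.pi)/" plan.py
cat >> plan.py <<'E'
_p=plan
def plan(w,**k):
    import io,contextlib,re
    b=io.StringIO()
    with contextlib.redirect_stdout(b): _p(w,**k)
    print(b.getvalue().replace(".0,",",").replace(".0}","}"))
E
python3 - <<'E'
from plan import *
instand();print(get_obs()["joint_pos"].round(2))
plan([stand(.114,.013,.06,4.4)+(30,),stand(.114,.013,.018,4.4)+(21,)])
E
```

```text
stand frame mm [114.7   8.8 140.3] rot [-0.12  0.04 -2.34] F [-0.1  0.7 -0.4] t 4.83 w 85.0
[ 0.49  0.39 -1.4   1.82  0.82  1.08  0.43]
[{"y": 1, "z": 27, "az": -2.2}, {"y": 2, "z": 27, "ax": -0.1, "az": -2.3}, {"x": 1, "y": 1, "z": 26, "az": -2.2}, {"z": 14}, {"z": 14}]
[{"z": 14}]
end [0.5921 0.2894 0.1089]
```

Emit:
apply_moves --rows '[{"x": 0, "y": 1, "z": 27, "ax": 0, "ay": 0, "az": -2.2, "gripper": 0}, {"x": 0, "y": 2, "z": 27, "ax": 0, "ay": 0, "az": -2.3, "gripper": 0}, {"x": 1, "y": 1, "z": 26, "ax": 0, "ay": 0, "az": -2.2, "gripper": 0}, {"x": 0, "y": 0, "z": 14, "ax": 0, "ay": 0, "az": 0, "gripper": 0}, {"x": 0, "y": 0, "z": 0, "ax": 0, "ay": 0, "az": 0, "gripper": 0}]'

```text
clock: 5.25
position: [0.5801, 0.2882, 0.1312]
ee_rot: [-0.075, 0.974, -0.018, 0.213]
ft_force: [-0.6, 0.2, 0.3]
grip_width: 1.001
grasp_force: 0.0
```

Run:
```python
from plan import *
instand();print(get_obs()["joint_pos"].round(2))
plan([stand(.114,.013,.018,4.4)+(21,)])
```

```text
stand frame mm [112.   11.6  43.5] rot [-0.19  0.28  3.98] F [-0.4  0.2  0.5] t 5.25 w 85.1
[ 0.32  0.55 -1.22  1.84  1.03  1.    0.42]
[{"x": -1, "y": 1, "z": 13, "ax": -0.1, "ay": -0.1, "az": -0.2}, {"x": -1, "z": 12, "ax": -0.1, "ay": -0.2, "az": -0.2}]
end [0.5923 0.2894 0.1092]
```

Descend and grip; each close is followed by a wait for the fingers.

Emit:
apply_moves --rows '[{"x": -1, "y": 0, "z": 13, "ax": 0, "ay": 0, "az": 0, "gripper": 0}, {"x": -1, "y": 0, "z": 12, "ax": 0, "ay": 0, "az": 0, "gripper": 0}, {"x": 0, "y": 0, "z": 0, "ax": 0, "ay": 0, "az": 0, "gripper": 0.5}, {"x": 0, "y": 0, "z": 0, "ax": 0, "ay": 0, "az": 0, "gripper": 0.5}, {"x": 0, "y": 0, "z": 0, "ax": 0, "ay": 0, "az": 0, "gripper": 0.5}]' --newtons 30

```text
clock: 5.67
position: [0.5922, 0.2912, 0.1132]
ee_rot: [-0.076, 0.973, -0.017, 0.216]
ft_force: [0.4, -0.8, -2.9]
grip_width: 0.724
grasp_force: 34.3
```

Emit:
apply_moves --rows '[{"x": 0, "y": 0, "z": 0, "ax": 0, "ay": 0, "az": 0, "gripper": 0.5}, {"x": 0, "y": 0, "z": 0, "ax": 0, "ay": 0, "az": 0, "gripper": 0.5}]'

```text
clock: 5.83
position: [0.5921, 0.2912, 0.1132]
ee_rot: [-0.076, 0.973, -0.017, 0.216]
ft_force: [-2.5, -2.7, 0.4]
grip_width: 0.728
grasp_force: 35.4
```

Run:
```python
from plan import *
instand();print(get_obs()["joint_pos"].round(2),get_obs()["grasp_force"])
plan([stand(.080,.012,.018,0)+(6,)])
```

```text
stand frame mm [115.6  14.4  22.1] rot [-0.03  0.    4.04] F [-2.3 -2.5  1.4] t 5.83 w 61.8
[ 0.29  0.59 -1.18  1.83  1.07  0.99  0.4 ] 35.40608647992485
[{"x": 5.9, "z": 0.7, "az": 0.7}, {"x": 6, "z": 0.7, "az": 0.7}, {"x": 5.9, "y": -0.1, "z": 0.7, "az": 0.7}, {"x": 6, "y": -0.2, "z": 0.7, "az": 0.6}, {"x": 5.9, "y": -0.3, "z": 0.6, "az": 0.7}]
[{"x": 5.9, "y": -0.3, "z": 0.7, "az": 0.6}]
end [0.562  0.2859 0.0946]
```

Emit:
apply_moves --rows '[{"x": 6, "y": 0, "z": 0, "ax": 0, "ay": 0, "az": 0.7, "gripper": 0.5}, {"x": 6, "y": 0, "z": 0, "ax": 0, "ay": 0, "az": 0.7, "gripper": 0.5}, {"x": 6, "y": 0, "z": 0, "ax": 0, "ay": 0, "az": 0.7, "gripper": 0.5}, {"x": 6, "y": 0, "z": 0, "ax": 0, "ay": 0, "az": 0.7, "gripper": 0.5}, {"x": 5, "y": 0, "z": 0, "ax": 0, "ay": 0, "az": 0.7, "gripper": 0.5}]' --newtons 40

```text
clock: 6.25
position: [0.5659, 0.2878, 0.1009]
ee_rot: [-0.046, 0.975, -0.01, 0.217]
ft_force: [1.6, 0.1, 3.0]
grip_width: 0.721
grasp_force: 45.4
```

Emit:
apply_moves --rows '[{"x": 2, "y": 0, "z": 0, "ax": 0, "ay": 0, "az": 0.5, "gripper": 0.5}, {"x": 0, "y": 0, "z": 0, "ax": 0, "ay": 0, "az": 0, "gripper": 0.5}]'

```text
clock: 6.42
position: [0.5638, 0.2876, 0.0999]
ee_rot: [-0.042, 0.975, -0.009, 0.216]
ft_force: [-5.3, -0.7, 5.9]
grip_width: 0.726
grasp_force: 46.6
```

Run:
```python
from plan import *
instand();print(get_obs()["joint_pos"].round(2),get_obs()["grasp_force"])
```

```text
stand frame mm [84.1 13.4 22. ] rot [-0.    0.01  0.03] F [-2.4 -0.5  7.6] t 6.42 w 61.7
[ 0.3   0.56 -1.18  1.9   1.07  0.95  0.27] 46.618232127075316
```

Emit:
apply_moves --rows '[{"x": 1, "y": 0, "z": 0, "ax": 0, "ay": 0, "az": 0, "gripper": 0.5}, {"x": 0, "y": 0, "z": 0, "ax": 0, "ay": 0, "az": 0, "gripper": 0.5}]'

```text
clock: 6.58
position: [0.5638, 0.2875, 0.0998]
ee_rot: [-0.042, 0.975, -0.009, 0.217]
ft_force: [-1.5, -0.8, 6.5]
grip_width: 0.721
grasp_force: 46.4
```

Emit:
apply_moves --rows '[{"x": 1, "y": 0, "z": 0, "ax": 0, "ay": 0, "az": 0, "gripper": 0.5}, {"x": 0, "y": 0, "z": 0, "ax": 0, "ay": 0, "az": 0, "gripper": 0.5}]'

```text
clock: 6.75
position: [0.5633, 0.2875, 0.0996]
ee_rot: [-0.042, 0.975, -0.009, 0.217]
ft_force: [0.7, -0.4, 4.5]
grip_width: 0.719
grasp_force: 46.0
```

Emit:
apply_moves --rows '[{"x": 1, "y": 0, "z": 0, "ax": 0, "ay": 0, "az": 0, "gripper": 0.5}, {"x": 0, "y": 0, "z": 0, "ax": 0, "ay": 0, "az": 0, "gripper": 0.5}]'

```text
clock: 6.92
position: [0.5625, 0.2874, 0.0993]
ee_rot: [-0.042, 0.975, -0.009, 0.217]
ft_force: [1.0, 0.4, 5.8]
grip_width: 0.721
grasp_force: 45.9
```

Run:
```python
from plan import *
instand()
c=cam("top");im=c["color"][130:255,125:235,::-1];a=cv2.resize(im,None,fx=4,fy=4,interpolation=cv2.INTER_CUBIC)
c=cam("side");b=cv2.resize(c["color"][110:205,250:360,::-1],None,fx=3.2,fy=3.2,interpolation=cv2.INTER_CUBIC)
o=np.zeros((500,800,3),np.uint8);o[:500,:440]=a;o[:b.shape[0],440:440+b.shape[1]]=b;cv2.imwrite("pics/c1.png",o)
```

```text
stand frame mm [82.6 13.4 22. ] rot [ 0.03 -0.07  0.02] F [3.3 0.1 4.8] t 6.92 w 61.3
```

Emit:
apply_moves --rows '[{"x": 1.5, "y": 0, "z": 0, "ax": 0, "ay": 0, "az": 0, "gripper": 0.5}, {"x": 0, "y": 0, "z": 0, "ax": 0, "ay": 0, "az": 0, "gripper": 0.5}]'

```text
clock: 7.18
position: [0.5616, 0.2872, 0.0988]
ee_rot: [-0.042, 0.975, -0.009, 0.217]
ft_force: [4.4, 0.2, 4.8]
grip_width: 0.727
grasp_force: 45.6
```

Emit:
apply_moves --rows '[{"x": 1.5, "y": 0, "z": 0, "ax": 0, "ay": 0, "az": 0, "gripper": 0.5}, {"x": 0, "y": 0, "z": 0, "ax": 0, "ay": 0, "az": 0, "gripper": 0.5}]'

```text
clock: 7.35
position: [0.5615, 0.2871, 0.0988]
ee_rot: [-0.041, 0.975, -0.009, 0.218]
ft_force: [12.0, 3.2, 2.5]
grip_width: 0.722
grasp_force: 44.8
```

Run:
```python
from plan import *
instand()
```

```text
stand frame mm [81.5 13.1 22. ] rot [ 0.05 -0.22 -0.06] F [12.2  2.1 -2.8] t 7.35 w 61.4
```

View pics/c1.png

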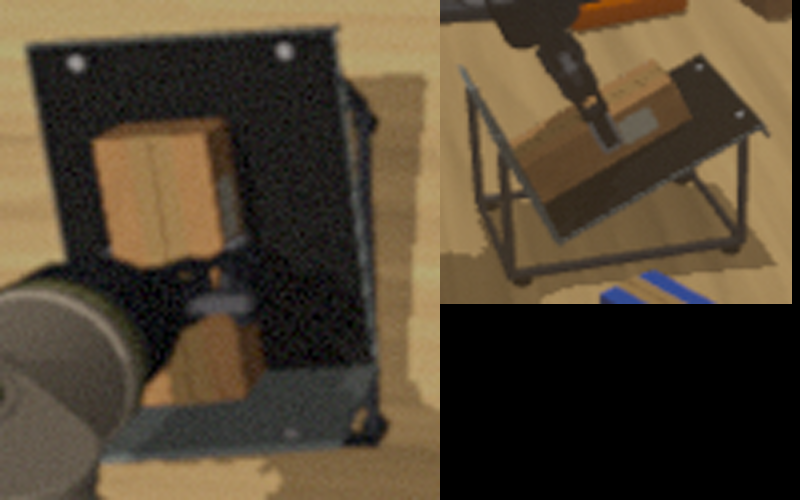

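Force is 12 N against the backstop with no further travel, and the picture shows the end at the backstop. Release and retract.

Emit:
apply_moves --rows '[{"x": -1, "y": 0, "z": 0, "ax": 0, "ay": 0, "az": 0, "gripper": 0.5}, {"x": 0, "y": 0, "z": 0, "ax": 0, "ay": 0, "az": 0, "gripper": 0}, {"x": 0, "y": 0, "z": 0, "ax": 0, "ay": 0, "az": 0, "gripper": 0}, {"x": 0, "y": 0, "z": 0, "ax": 0, "ay": 0, "az": 0, "gripper": 0}, {"x": 0, "y": 0, "z": 0, "ax": 0, "ay": 0, "az": 0, "gripper": 0}]'

```text
clock: 7.77
position: [0.5594, 0.2868, 0.0971]
ee_rot: [-0.042, 0.976, -0.01, 0.216]
ft_force: [0.1, 0.5, -0.1]
grip_width: 0.995
grasp_force: 0.0
```

Emit:
apply_moves --rows '[{"x": 0, "y": 0, "z": -10, "ax": 0, "ay": 0, "az": 0, "gripper": 0}, {"x": 0, "y": 0, "z": -25, "ax": 0, "ay": 0, "az": 0, "gripper": 0}, {"x": 0, "y": 0, "z": -30, "ax": 0, "ay": 0, "az": 0, "gripper": 0}, {"x": 0, "y": 0, "z": -30, "ax": 0, "ay": 0, "az": 0, "gripper": 0}, {"x": 0, "y": 0, "z": -15, "ax": 0, "ay": 0, "az": 0, "gripper": 0}]'

```text
clock: 8.18
position: [0.5119, 0.2887, 0.2001]
ee_rot: [-0.043, 0.975, -0.009, 0.217]
ft_force: [0.3, 0.8, 1.3]
grip_width: 1.0
grasp_force: 0.0
```

Run:
```python
from plan import *
instand();print(get_obs()["joint_pos"].round(2))
plan([bench(.5479,-.2963,.13,-9.6)+(38,),bench(.5479,-.2963,.06,-9.6)+(35,)])
```

```text
stand frame mm [ 79.6  14.9 134.8] rot [ 0.07 -0.08  0.17] F [0.9 0.7 1.1] t 8.18 w 85.0
[ 0.51  0.34 -1.42  1.9   0.8   1.02  0.43]
[{"x": 3, "y": -36, "z": 5, "ax": 0.1, "ay": 1.6, "az": 0.9}, {"x": 2, "y": -37, "z": 5, "ax": 0.1, "ay": 1.6, "az": 0.9}, {"x": 2, "y": -36, "z": 5, "ax": 0.1, "ay": 1.6, "az": 0.9}, {"x": 1, "y": -37, "z": 5, "ax": 0.1, "ay": 1.6, "az": 0.9}, {"y": -37, "z": 5, "ax": 0.1, "ay": 1.6, "az": 0.9}]
[{"x": -1, "y": -36, "z": 5, "ax": 0.1, "ay": 1.6, "az": 0.9}, {"x": -1, "y": -36, "z": 5, "ay": 1.6, "az": 0.9}, {"x": -2, "y": -36, "z": 6, "ax": 0.1, "ay": 1.5, "az": 0.9}, {"x": -3, "y": -37, "z": 5, "ay": 1.6, "az": 0.9}, {"x": -3, "y": -36, "z": 5, "ax": 0.1, "ay": 1.5, "az": 0.9}]
[{"x": -4, "y": -36, "z": 5, "ay": 1.6, "az": 0.9}, {"x": -5, "y": -36, "z": 5, "ax": 0.1, "ay": 1.5, "az": 0.9}, {"x": -6, "y": -36, "z": 5, "ay": 1.6, "az": 0.9}, {"x": -6, "y": -36, "z": 5, "ax": 0.1, "ay": 1.5, "az": 0.9}, {"x": -7, "y": -37, "z": 6, "ay": 1.6, "az": 0.9}]
[{"x": -8, "y": -36, "z": 5, "ax": 0.1, "ay": 1.5, "az": 0.9}, {"z": 35}, {"z": 35}]
end [ 0.5482 -0.2964  0.0599]
```

Emit:
apply_moves --rows '[{"x": 3, "y": -36, "z": 4, "ax": 0.1, "ay": 1.6, "az": 0.9, "gripper": 0}, {"x": 2, "y": -37, "z": 4, "ax": 0.1, "ay": 1.6, "az": 0.9, "gripper": 0}, {"x": 2, "y": -36, "z": 4, "ax": 0.1, "ay": 1.6, "az": 0.9, "gripper": 0}, {"x": 1, "y": -37, "z": 5, "ax": 0.1, "ay": 1.6, "az": 0.9, "gripper": 0}, {"x": 0, "y": -37, "z": 5, "ax": 0.1, "ay": 1.6, "az": 0.9, "gripper": 0}]'

```text
clock: 8.6
position: [0.5223, 0.1023, 0.1791]
ee_rot: [-0.002, 0.989, -0.009, 0.148]
ft_force: [1.1, -0.4, -0.8]
grip_width: 1.0
grasp_force: 0.0
```

Emit:
apply_moves --rows '[{"x": -1, "y": -36, "z": 5, "ax": 0.1, "ay": 1.6, "az": 0.9, "gripper": 0}, {"x": -1, "y": -36, "z": 5, "ax": 0, "ay": 1.6, "az": 0.9, "gripper": 0}, {"x": -2, "y": -36, "z": 6, "ax": 0.1, "ay": 1.5, "az": 0.9, "gripper": 0}, {"x": -3, "y": -37, "z": 5, "ax": 0, "ay": 1.6, "az": 0.9, "gripper": 0}, {"x": -3, "y": -36, "z": 5, "ax": 0.1, "ay": 1.5, "az": 0.9, "gripper": 0}]'

```text
clock: 9.02
position: [0.533, -0.0798, 0.1579]
ee_rot: [0.038, 0.996, -0.005, 0.08]
ft_force: [0.7, 1.1, 1.3]
grip_width: 1.003
grasp_force: 0.0
```

Emit:
apply_moves --rows '[{"x": -4, "y": -36, "z": 5, "ax": 0, "ay": 1.6, "az": 0.9, "gripper": 0}, {"x": -5, "y": -36, "z": 5, "ax": 0.1, "ay": 1.5, "az": 0.9, "gripper": 0}, {"x": -6, "y": -36, "z": 5, "ax": 0, "ay": 1.6, "az": 0.9, "gripper": 0}, {"x": -6, "y": -36, "z": 5, "ax": 0.1, "ay": 1.5, "az": 0.9, "gripper": 0}, {"x": -7, "y": -37, "z": 6, "ax": 0, "ay": 1.6, "az": 0.9, "gripper": 0}]'

```text
clock: 9.43
position: [0.5442, -0.2625, 0.1354]
ee_rot: [0.077, 0.997, -0.001, 0.012]
ft_force: [0.5, -0.1, 0.7]
grip_width: 0.999
grasp_force: 0.0
```

Emit:
apply_moves --rows '[{"x": -8, "y": -36, "z": 5, "ax": 0.1, "ay": 1.5, "az": 0.9, "gripper": 0}, {"x": 0, "y": 0, "z": 0, "ax": 0, "ay": 0, "az": 0, "gripper": 0}]'

```text
clock: 9.6
position: [0.5452, -0.3065, 0.1286]
ee_rot: [0.09, 0.996, -0.001, -0.002]
ft_force: [-0.5, -1.1, -1.1]
grip_width: 0.997
grasp_force: 0.0
```

Run:
```python
from plan import *
o=get_obs();print(o["position"],o["joint_pos"].round(2))
c=cam("wrist");im=c["color"][:,:,::-1].copy()
q=R.from_euler('z',-9.6,degrees=True).apply(np.array([[70,31,40],[70,-31,40],[-70,-31,40],[-70,31,40]])/1000)+[.5479,-.2963,0]
cv2.polylines(im,[proj(c,q).astype(int)],True,(0,0,255),1)
t=cam("top")["color"][130:255,125:235,::-1]
cv2.imwrite("pics/w3.png",np.hstack([cv2.resize(im,(448,280)),cv2.resize(t,None,fx=3,fy=3,interpolation=cv2.INTER_CUBIC)[:280,:330][:, :330]]))
plan([bench(.5479,-.2963,.06,-9.6)+(35,),bench(.5479,-.2963,.018,-9.6)+(21,)])
```

```text
[ 0.5452158  -0.30652555  0.12856292] [ 1.17  0.64 -1.03  1.55  0.57  1.28  1.45]
[{"y": 1, "z": 35, "az": -0.1}, {"x": -1, "y": 2, "z": 35, "ay": -0.1, "az": -0.2}, {"z": 21}, {"z": 21}]
end [ 0.5481 -0.2962  0.0179]
```

View pics/w3.png

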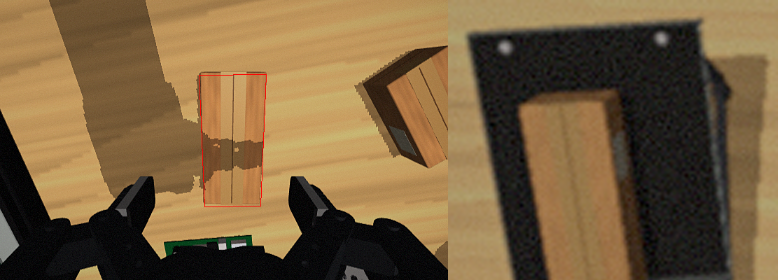

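The wrist view matches the estimate: long carton at (200..266, 72..206). The bottom carton stands straight on the deck. Descend and grip.

Emit:
apply_moves --rows '[{"x": 0, "y": 1, "z": 35, "ax": 0, "ay": 0, "az": -0.1, "gripper": 0}, {"x": -1, "y": 2, "z": 35, "ax": 0, "ay": 0, "az": -0.2, "gripper": 0}, {"x": 0, "y": 0, "z": 21, "ax": 0, "ay": 0, "az": 0, "gripper": 0}, {"x": 0, "y": 0, "z": 18, "ax": 0, "ay": 0, "az": 0, "gripper": 0}, {"x": 0, "y": 0, "z": 0, "ax": 0, "ay": 0, "az": 0, "gripper": 0}]' --newtons 60

```text
clock: 10.12
position: [0.5465, -0.2932, 0.0184]
ee_rot: [0.081, 0.997, 0.001, -0.002]
ft_force: [-0.7, 0.2, -0.2]
grip_width: 1.001
grasp_force: 0.0
```

Run:
```python
from plan import *
o=get_obs();print(o["position"],(R.from_quat(o["ee_rot"])*flip.inv()).as_euler('zyx',degrees=True),o["ft_force"])
```

```text
[ 0.54646034 -0.29316031  0.01837755] [-9.33166555  0.25580271  0.10520554] [-0.71544484  0.19591523 -0.20740332]
```

Emit:
apply_moves --rows '[{"x": 0, "y": 0, "z": 0, "ax": 0, "ay": 0, "az": 0, "gripper": 0.6}, {"x": 0, "y": 0, "z": 0, "ax": 0, "ay": 0, "az": 0, "gripper": 0.6}, {"x": 0, "y": 0, "z": 0, "ax": 0, "ay": 0, "az": 0, "gripper": 0.6}, {"x": 0, "y": 0, "z": 0, "ax": 0, "ay": 0, "az": 0, "gripper": 0.6}, {"x": 0, "y": 0, "z": 0, "ax": 0, "ay": 0, "az": 0, "gripper": 0.6}]'

```text
clock: 10.53
position: [0.5495, -0.2956, 0.0236]
ee_rot: [0.082, 0.997, -0.001, 0.001]
ft_force: [-0.7, 0.5, 6.9]
grip_width: 0.714
grasp_force: 67.8
```

Emit:
apply_moves --rows '[{"x": 0, "y": 0, "z": -10, "ax": 0, "ay": 0, "az": 0, "gripper": 0.6}, {"x": 0, "y": 0, "z": -25, "ax": 0, "ay": 0, "az": 0, "gripper": 0.6}, {"x": 0, "y": 0, "z": -35, "ax": 0, "ay": 0, "az": 0, "gripper": 0.6}, {"x": 0, "y": 0, "z": -35, "ax": 0, "ay": 0, "az": 0, "gripper": 0.6}, {"x": 0, "y": 0, "z": -35, "ax": 0, "ay": 0, "az": 0, "gripper": 0.6}]'

```text
clock: 10.95
position: [0.5479, -0.2948, 0.1635]
ee_rot: [0.082, 0.997, -0.0, -0.0]
ft_force: [0.7, -0.7, -4.8]
grip_width: 0.711
grasp_force: 67.3
```

Emit:
apply_moves --rows '[{"x": 0, "y": 0, "z": -30, "ax": 0, "ay": 0, "az": 0, "gripper": 0.6}, {"x": 0, "y": 0, "z": 0, "ax": 0, "ay": 0, "az": 0, "gripper": 0.6}]'

```text
clock: 11.12
position: [0.5509, -0.2952, 0.1988]
ee_rot: [0.082, 0.997, -0.002, 0.004]
ft_force: [1.4, -0.5, -4.6]
grip_width: 0.715
grasp_force: 67.7
```

Run:
```python
from plan import *
o=get_obs();print(o["position"],o["ft_force"],o["grip_width"]*85,o["joint_pos"].round(2))
plan([stand(.095,.013,.15)+(36,),stand(.086,.013,.10)+(25,)])
```

```text
[ 0.55092501 -0.29515183  0.19877044] [ 1.43160289 -0.45177351 -4.58821848] 60.751461474173965 [ 1.18  0.58 -1.08  1.49  0.52  1.38  1.48]
[{"x": 7, "y": 34, "z": -1, "ax": -0.1, "ay": -1.4, "az": -0.8}, {"x": 7, "y": 34, "z": -2, "ax": -0.1, "ay": -1.5, "az": -0.8}, {"x": 6, "y": 34, "z": -2, "ax": -0.1, "ay": -1.4, "az": -0.8}, {"x": 6, "y": 34, "z": -2, "ax": -0.1, "ay": -1.5, "az": -0.8}, {"x": 5, "y": 34, "z": -2, "ax": -0.1, "ay": -1.4, "az": -0.8}]
[{"x": 5, "y": 34, "z": -2, "ax": -0.1, "ay": -1.5, "az": -0.8}, {"x": 4, "y": 34, "z": -2, "ax": -0.1, "ay": -1.4, "az": -0.8}, {"x": 4, "y": 34, "z": -2, "ax": -0.1, "ay": -1.4, "az": -0.8}, {"x": 3, "y": 34, "z": -2, "ax": -0.1, "ay": -1.5, "az": -0.9}, {"x": 3, "y": 34, "z": -2, "ax": -0.1, "ay": -1.4, "az": -0.8}]
[{"x": 2, "y": 34, "z": -2, "ay": -1.5, "az": -0.9}, {"x": 2, "y": 34, "z": -2, "ax": -0.1, "ay": -1.4, "az": -0.8}, {"x": 1, "y": 34, "z": -2, "ay": -1.5, "az": -0.9}, {"x": 1, "y": 34, "z": -2, "ax": -0.1, "ay": -1.4, "az": -0.8}, {"y": 34, "z": -2, "ay": -1.5, "az": -0.9}]
[{"x": -1, "y": 35, "z": -2, "ax": -0.1, "ay": -1.4, "az": -0.8}, {"x": -1, "y": 34, "z": -3, "ay": -1.5, "az": -0.9}, {"x": 3, "z": 17}, {"x": 3, "z": 17}, {"x": 3, "z": 16}]
end [0.5327 0.2869 0.172 ]
```

Emit:
apply_moves --rows '[{"x": 7, "y": 34, "z": -1, "ax": -0.1, "ay": -1.4, "az": -0.8, "gripper": 0.6}, {"x": 7, "y": 34, "z": -2, "ax": -0.1, "ay": -1.5, "az": -0.8, "gripper": 0.6}, {"x": 6, "y": 34, "z": -2, "ax": -0.1, "ay": -1.4, "az": -0.8, "gripper": 0.6}, {"x": 6, "y": 34, "z": -2, "ax": -0.1, "ay": -1.5, "az": -0.8, "gripper": 0.6}, {"x": 5, "y": 34, "z": -2, "ax": -0.1, "ay": -1.4, "az": -0.8, "gripper": 0.6}]'

```text
clock: 11.53
position: [0.5394, -0.1206, 0.1986]
ee_rot: [0.047, 0.997, -0.002, 0.062]
ft_force: [0.6, -0.3, -4.8]
grip_width: 0.712
grasp_force: 67.6
```

Emit:
apply_moves --rows '[{"x": 5, "y": 34, "z": -2, "ax": -0.1, "ay": -1.5, "az": -0.8, "gripper": 0.6}, {"x": 4, "y": 34, "z": -2, "ax": -0.1, "ay": -1.4, "az": -0.8, "gripper": 0.6}, {"x": 4, "y": 34, "z": -2, "ax": -0.1, "ay": -1.4, "az": -0.8, "gripper": 0.6}, {"x": 3, "y": 34, "z": -2, "ax": -0.1, "ay": -1.5, "az": -0.9, "gripper": 0.6}, {"x": 3, "y": 34, "z": -2, "ax": -0.1, "ay": -1.4, "az": -0.8, "gripper": 0.6}]'

```text
clock: 11.95
position: [0.5302, 0.0502, 0.2053]
ee_rot: [0.011, 0.992, -0.003, 0.125]
ft_force: [1.1, 1.2, -4.7]
grip_width: 0.718
grasp_force: 67.6
```

Emit:
apply_moves --rows '[{"x": 2, "y": 34, "z": -2, "ax": 0, "ay": -1.5, "az": -0.9, "gripper": 0.6}, {"x": 2, "y": 34, "z": -2, "ax": -0.1, "ay": -1.4, "az": -0.8, "gripper": 0.6}, {"x": 1, "y": 34, "z": -2, "ax": 0, "ay": -1.5, "az": -0.9, "gripper": 0.6}, {"x": 1, "y": 34, "z": -2, "ax": -0.1, "ay": -1.4, "az": -0.8, "gripper": 0.6}, {"x": 0, "y": 34, "z": -2, "ax": 0, "ay": -1.5, "az": -0.9, "gripper": 0.6}]'

```text
clock: 12.37
position: [0.5205, 0.2196, 0.2121]
ee_rot: [-0.026, 0.982, -0.007, 0.189]
ft_force: [1.0, -0.7, -4.5]
grip_width: 0.71
grasp_force: 67.6
```

Emit:
apply_moves --rows '[{"x": -1, "y": 35, "z": -2, "ax": -0.1, "ay": -1.4, "az": -0.8, "gripper": 0.6}, {"x": -1, "y": 34, "z": -3, "ax": 0, "ay": -1.5, "az": -0.9, "gripper": 0.6}, {"x": 0, "y": 0, "z": 0, "ax": 0, "ay": 0, "az": 0, "gripper": 0.6}, {"x": 0, "y": 0, "z": 0, "ax": 0, "ay": 0, "az": 0, "gripper": 0.6}]'

```text
clock: 12.7
position: [0.5147, 0.2908, 0.2157]
ee_rot: [-0.045, 0.976, -0.006, 0.212]
ft_force: [0.4, 0.1, -5.6]
grip_width: 0.711
grasp_force: 67.9
```

Run:
```python
from plan import *
instand();print(get_obs()["joint_pos"].round(2))
plan([stand(.086,.013,.08)+(25,)])
```

```text
stand frame mm [ 88.7  16.2 147.7] rot [0.44 0.53 0.33] F [-2.   0.3 -5.3] t 12.7 w 60.4
[ 0.44  0.24 -1.3   1.87  0.65  0.98  0.54]
[{"x": 1, "y": -1, "z": 23, "ax": 0.1, "ay": -0.2, "az": 0.1}, {"x": 1, "y": -1, "z": 22, "ax": 0.2, "ay": -0.2, "az": 0.1}, {"y": -2, "z": 23, "ax": 0.1, "ay": -0.1, "az": 0.1}]
end [0.5415 0.287  0.1532]
```

Emit:
apply_moves --rows '[{"x": 1, "y": -1, "z": 23, "ax": 0.1, "ay": -0.2, "az": 0.1, "gripper": 0.6}, {"x": 1, "y": -1, "z": 22, "ax": 0.2, "ay": -0.2, "az": 0.1, "gripper": 0.6}, {"x": 0, "y": -2, "z": 20, "ax": 0.1, "ay": -0.1, "az": 0.1, "gripper": 0.6}, {"x": 0, "y": 0, "z": 0, "ax": 0, "ay": 0, "az": 0, "gripper": 0.6}, {"x": 0, "y": 0, "z": 0, "ax": 0, "ay": 0, "az": 0, "gripper": 0.6}]'

```text
clock: 13.12
position: [0.5431, 0.2807, 0.1554]
ee_rot: [-0.037, 0.976, -0.011, 0.215]
ft_force: [-0.4, 1.1, -4.5]
grip_width: 0.713
grasp_force: 68.5
```

Run:
```python
from plan import *
instand();print(get_obs()["joint_pos"].round(2))
plan([stand(.085,.013,.069)+(4,)])
c=cam("side");b=cv2.resize(c["color"][100:210,240:370,::-1],None,fx=5,fy=5,interpolation=cv2.INTER_CUBIC);cv2.imwrite("pics/s1.png",b)
```

```text
stand frame mm [88.2  6.1 81. ] rot [-0.27  0.13 -0.49] F [-2.1  1.3 -4. ] t 13.12 w 60.6
[ 0.32  0.36 -1.17  1.9   0.83  0.93  0.41]
[{"x": 0.8, "y": 1.7, "z": 3, "ax": -0.1, "az": -0.1}, {"x": 0.8, "y": 1.7, "z": 3, "ax": -0.1, "az": -0.1}, {"x": 0.8, "y": 1.7, "z": 3, "ay": -0.1, "az": -0.1}, {"x": 0.8, "y": 1.8, "z": 3, "ax": -0.1, "az": -0.2}]
end [0.5448 0.2873 0.1429]
```

View pics/s1.png

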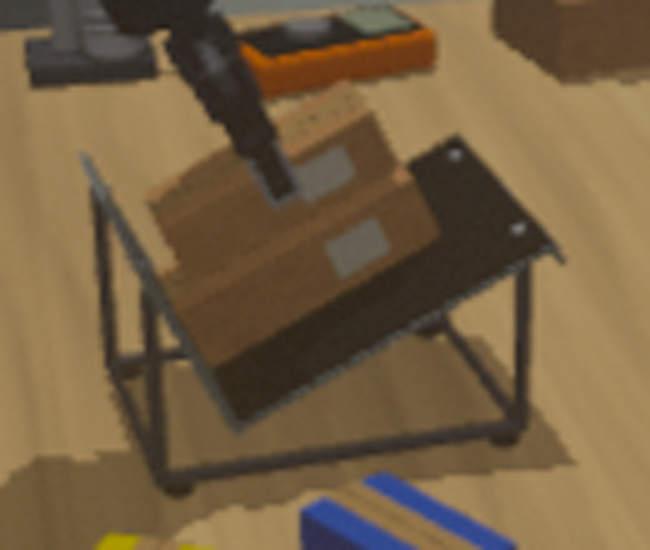

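The long carton is parallel to the slope above the big one, with its end about 18 mm from the backstop. Lower in small steps, watching force.

Emit:
apply_moves --rows '[{"x": 1, "y": 2, "z": 3, "ax": 0, "ay": 0, "az": 0, "gripper": 0.6}, {"x": 1, "y": 2, "z": 3, "ax": 0, "ay": 0, "az": 0, "gripper": 0.6}, {"x": 1, "y": 2, "z": 2, "ax": 0, "ay": 0, "az": 0, "gripper": 0.6}, {"x": 0, "y": 0, "z": 0, "ax": 0, "ay": 0, "az": 0, "gripper": 0.6}, {"x": 0, "y": 0, "z": 0, "ax": 0, "ay": 0, "az": 0, "gripper": 0.6}]'

```text
clock: 13.58
position: [0.5436, 0.2884, 0.1476]
ee_rot: [-0.038, 0.975, -0.01, 0.217]
ft_force: [-0.4, -0.9, -5.3]
grip_width: 0.717
grasp_force: 68.4
```

Run:
```python
from plan import *
instand()
```

```text
stand frame mm [86.  14.  73.8] rot [-0.17 -0.03 -0.39] F [-2.6 -0.7 -4.6] t 13.58 w 60.9
```

Emit:
apply_moves --rows '[{"x": 0, "y": 0, "z": 1.5, "ax": 0, "ay": 0, "az": -0.2, "gripper": 0.6}, {"x": 0, "y": 0, "z": 1, "ax": 0, "ay": 0, "az": -0.2, "gripper": 0.6}, {"x": 0, "y": 0, "z": 0, "ax": 0, "ay": 0, "az": 0, "gripper": 0.6}]'

```text
clock: 13.83
position: [0.5449, 0.2881, 0.1453]
ee_rot: [-0.041, 0.975, -0.011, 0.217]
ft_force: [-0.1, -0.3, -3.6]
grip_width: 0.711
grasp_force: 68.8
```

Emit:
apply_moves --rows '[{"x": 0, "y": 0, "z": 1, "ax": 0, "ay": 0, "az": 0, "gripper": 0.6}, {"x": 0, "y": 0, "z": 0, "ax": 0, "ay": 0, "az": 0, "gripper": 0.6}]'

```text
clock: 14.0
position: [0.545, 0.2887, 0.1451]
ee_rot: [-0.041, 0.975, -0.011, 0.217]
ft_force: [-9.4, -4.4, 8.2]
grip_width: 0.717
grasp_force: 70.3
```

Emit:
apply_moves --rows '[{"x": 0, "y": 0, "z": 1, "ax": 0, "ay": 0, "az": 0, "gripper": 0.6}, {"x": 0, "y": 0, "z": 0, "ax": 0, "ay": 0, "az": 0, "gripper": 0.6}]'

```text
clock: 14.17
position: [0.545, 0.2896, 0.145]
ee_rot: [-0.042, 0.975, -0.01, 0.217]
ft_force: [-17.5, -6.7, 16.0]
grip_width: 0.714
grasp_force: 71.9
```

Run:
```python
from plan import *
instand()
```

```text
stand frame mm [86.3 15.2 70.9] rot [-0.15 -0.1   0.04] F [-9.6 -5.9 21.9] t 14.17 w 60.7
```

Contact at z of about 71 mm, as expected. Ease off 1 mm and slide to the backstop.

Emit:
apply_moves --rows '[{"x": 2, "y": 0, "z": -1.5, "ax": 0, "ay": 0, "az": 0, "gripper": 0.6}, {"x": 4, "y": -0.5, "z": 0, "ax": 0, "ay": 0, "az": 0, "gripper": 0.6}, {"x": 4, "y": -0.5, "z": 0, "ax": 0, "ay": 0, "az": 0, "gripper": 0.6}, {"x": 2, "y": 0, "z": 0, "ax": 0, "ay": 0, "az": 0, "gripper": 0.6}, {"x": 0, "y": 0, "z": 0, "ax": 0, "ay": 0, "az": 0, "gripper": 0.6}]'

```text
clock: 14.58
position: [0.5343, 0.2863, 0.1402]
ee_rot: [-0.041, 0.975, -0.011, 0.217]
ft_force: [-2.8, 0.1, 3.7]
grip_width: 0.711
grasp_force: 69.7
```

Run:
```python
from plan import *
instand()
```

```text
stand frame mm [74.3 13.  71. ] rot [-0.16 -0.09 -0.  ] F [-0.9  0.2  4.5] t 14.58 w 60.4
```

Emit:
apply_moves --rows '[{"x": 1.5, "y": 0, "z": 0, "ax": 0, "ay": 0, "az": 0, "gripper": 0.6}, {"x": 0, "y": 0, "z": 0, "ax": 0, "ay": 0, "az": 0, "gripper": 0.6}]'

```text
clock: 14.75
position: [0.5333, 0.2862, 0.1397]
ee_rot: [-0.041, 0.975, -0.01, 0.217]
ft_force: [-0.8, 0.7, 5.8]
grip_width: 0.713
grasp_force: 69.8
```

Emit:
apply_moves --rows '[{"x": 1.5, "y": 0, "z": 0, "ax": 0, "ay": 0, "az": 0, "gripper": 0.6}, {"x": 0, "y": 0, "z": 0, "ax": 0, "ay": 0, "az": 0, "gripper": 0.6}]'

```text
clock: 14.92
position: [0.5321, 0.2861, 0.1392]
ee_rot: [-0.041, 0.975, -0.01, 0.217]
ft_force: [0.3, -0.1, 6.3]
grip_width: 0.714
grasp_force: 69.9
```

Emit:
apply_moves --rows '[{"x": 1, "y": 0, "z": 0, "ax": 0, "ay": 0, "az": 0, "gripper": 0.6}, {"x": 0, "y": 0, "z": 0, "ax": 0, "ay": 0, "az": 0, "gripper": 0.6}]'

```text
clock: 15.08
position: [0.5316, 0.286, 0.1389]
ee_rot: [-0.041, 0.975, -0.01, 0.218]
ft_force: [2.7, 1.5, 5.2]
grip_width: 0.711
grasp_force: 69.3
```

Run:
```python
from plan import *
instand()
```

```text
stand frame mm [71.3 12.9 71. ] rot [-0.14 -0.15 -0.04] F [4.7 1.1 3.6] t 15.08 w 60.4
```

Emit:
apply_moves --rows '[{"x": 1.5, "y": 0, "z": 0, "ax": 0, "ay": 0, "az": 0, "gripper": 0.6}, {"x": 0, "y": 0, "z": 0, "ax": 0, "ay": 0, "az": 0, "gripper": 0.6}]'

```text
clock: 15.25
position: [0.5315, 0.286, 0.139]
ee_rot: [-0.041, 0.975, -0.01, 0.219]
ft_force: [11.8, 3.5, 1.1]
grip_width: 0.715
grasp_force: 68.5
```

Emit:
apply_moves --rows '[{"x": 1, "y": 0, "z": 0, "ax": 0, "ay": 0, "az": 0, "gripper": 0.6}, {"x": 0, "y": 0, "z": 0, "ax": 0, "ay": 0, "az": 0, "gripper": 0.6}]'

```text
clock: 15.42
position: [0.5314, 0.286, 0.1391]
ee_rot: [-0.041, 0.975, -0.01, 0.219]
ft_force: [16.0, 5.3, 2.5]
grip_width: 0.708
grasp_force: 68.5
```

Run:
```python
from plan import *
instand()
```

```text
stand frame mm [71.3 12.9 71.3] rot [-0.08 -0.35 -0.07] F [16.   4.  -4.5] t 15.42 w 60.2
```

Flush: 16 N with no travel. Release, retract and go toward the short carton.

Emit:
apply_moves --rows '[{"x": -1.5, "y": 0, "z": 0, "ax": 0, "ay": 0, "az": 0, "gripper": 0.6}, {"x": 0, "y": 0, "z": 0, "ax": 0, "ay": 0, "az": 0, "gripper": 0}, {"x": 0, "y": 0, "z": 0, "ax": 0, "ay": 0, "az": 0, "gripper": 0}, {"x": 0, "y": 0, "z": 0, "ax": 0, "ay": 0, "az": 0, "gripper": 0}, {"x": 0, "y": 0, "z": 0, "ax": 0, "ay": 0, "az": 0, "gripper": 0}]'

```text
clock: 15.83
position: [0.5292, 0.2853, 0.137]
ee_rot: [-0.041, 0.975, -0.011, 0.216]
ft_force: [0.1, 0.2, 0.4]
grip_width: 1.001
grasp_force: 0.0
```

Emit:
apply_moves --rows '[{"x": 0, "y": 0, "z": -10, "ax": 0, "ay": 0, "az": 0, "gripper": 0}, {"x": 0, "y": 0, "z": -25, "ax": 0, "ay": 0, "az": 0, "gripper": 0}, {"x": 0, "y": 0, "z": -30, "ax": 0, "ay": 0, "az": 0, "gripper": 0}, {"x": 0, "y": 0, "z": -10, "ax": 0, "ay": 0, "az": 0, "gripper": 0}, {"x": 0, "y": 0, "z": 0, "ax": 0, "ay": 0, "az": 0, "gripper": 0}]'

```text
clock: 16.25
position: [0.4978, 0.2869, 0.2078]
ee_rot: [-0.042, 0.975, -0.011, 0.218]
ft_force: [0.4, -0.3, -0.2]
grip_width: 1.002
grasp_force: 0.0
```

Run:
```python
from plan import *
instand();print(get_obs()["joint_pos"].round(2))
plan([bench(.5502,-.0955,.14,25.6)+(38,)])
```

```text
stand frame mm [ 69.8  13.9 147.7] rot [-0.18 -0.22  0.04] F [ 0.3 -0.4 -0.4] t 16.25 w 85.2
[ 0.47  0.19 -1.32  1.92  0.63  0.95  0.52]
[{"x": 1, "y": -35, "z": 8, "ax": -0.6, "ay": 2.2, "az": -1.9}, {"x": 2, "y": -35, "z": 7, "ax": -0.6, "ay": 2.2, "az": -1.8}, {"x": 3, "y": -35, "z": 7, "ax": -0.6, "ay": 2.2, "az": -1.9}, {"x": 4, "y": -35, "z": 7, "ax": -0.6, "ay": 2.2, "az": -1.8}, {"x": 5, "y": -35, "z": 7, "ax": -0.6, "ay": 2.2, "az": -1.9}]
[{"x": 6, "y": -34, "z": 7, "ax": -0.6, "ay": 2.2, "az": -1.9}, {"x": 6, "y": -34, "z": 6, "ax": -0.7, "ay": 2.2, "az": -1.8}, {"x": 7, "y": -34, "z": 6, "ax": -0.6, "ay": 2.3, "az": -1.9}, {"x": 8, "y": -34, "z": 6, "ax": -0.7, "ay": 2.2, "az": -1.8}, {"x": 9, "y": -34, "z": 6, "ax": -0.6, "ay": 2.3, "az": -1.9}]
[{"x": 10, "y": -34, "z": 7, "ax": -0.7, "ay": 2.2, "az": -1.8}]
end [ 0.5506 -0.0957  0.1397]
```

Emit:
apply_moves --rows '[{"x": 1, "y": -35, "z": 7, "ax": -0.6, "ay": 2.2, "az": -1.9, "gripper": 0}, {"x": 2, "y": -35, "z": 7, "ax": -0.6, "ay": 2.2, "az": -1.8, "gripper": 0}, {"x": 3, "y": -35, "z": 7, "ax": -0.6, "ay": 2.2, "az": -1.9, "gripper": 0}, {"x": 4, "y": -35, "z": 7, "ax": -0.6, "ay": 2.2, "az": -1.8, "gripper": 0}, {"x": 5, "y": -35, "z": 7, "ax": -0.6, "ay": 2.2, "az": -1.9, "gripper": 0}]'

```text
clock: 16.67
position: [0.5201, 0.112, 0.1753]
ee_rot: [-0.123, 0.985, -0.007, 0.12]
ft_force: [1.2, 0.3, 0.2]
grip_width: 1.0
grasp_force: 0.0
```

Emit:
apply_moves --rows '[{"x": 6, "y": -34, "z": 7, "ax": -0.6, "ay": 2.2, "az": -1.9, "gripper": 0}, {"x": 6, "y": -34, "z": 6, "ax": -0.7, "ay": 2.2, "az": -1.8, "gripper": 0}, {"x": 7, "y": -34, "z": 6, "ax": -0.6, "ay": 2.3, "az": -1.9, "gripper": 0}, {"x": 8, "y": -34, "z": 6, "ax": -0.7, "ay": 2.2, "az": -1.8, "gripper": 0}, {"x": 9, "y": -34, "z": 6, "ax": -0.6, "ay": 2.3, "az": -1.9, "gripper": 0}]'

```text
clock: 17.08
position: [0.5429, -0.0604, 0.1439]
ee_rot: [-0.204, 0.979, -0.001, 0.018]
ft_force: [0.6, -0.1, 1.2]
grip_width: 1.002
grasp_force: 0.0
```

Emit:
apply_moves --rows '[{"x": 10, "y": -34, "z": 7, "ax": -0.7, "ay": 2.2, "az": -1.8, "gripper": 0}, {"x": 0, "y": 0, "z": 0, "ax": 0, "ay": 0, "az": 0, "gripper": 0}, {"x": 0, "y": 0, "z": 0, "ax": 0, "ay": 0, "az": 0, "gripper": 0}]'

```text
clock: 17.33
position: [0.5478, -0.0951, 0.1365]
ee_rot: [-0.217, 0.976, 0.002, -0.001]
ft_force: [0.9, 1.5, 1.1]
grip_width: 1.0
grasp_force: 0.0
```

Run:
```python
from plan import *
o=get_obs();print(o["position"],o["joint_pos"].round(2))
c=cam("wrist");im=c["color"][:,:,::-1].copy()
q=R.from_euler('z',25.6,degrees=True).apply(np.array([[52.5,31,40],[52.5,-31,40],[-52.5,-31,40],[-52.5,31,40]])/1000)+[.5502,-.0955,0]
cv2.polylines(im,[proj(c,q).astype(int)],True,(0,0,255),1)
t=cam("top")["color"][130:255,125:235,::-1];s=cam("side")["color"][100:210,240:370,::-1]
r=lambda a,w,h:cv2.resize(a,(w,h),interpolation=cv2.INTER_CUBIC)
cv2.imwrite("pics/w4.png",np.hstack([r(im,400,250),np.vstack([r(t,400,455)[:330],r(s,400,338)[:260]])[:250] if 0 else r(t,220,250),r(s,180,250)]))
plan([bench(.5502,-.0955,.06,25.6)+(35,),bench(.5502,-.0955,.019,25.6)+(21,)])
```

```text
[ 0.54777463 -0.09507097  0.13645039] [ 1.02  0.55 -1.18  1.73  0.53  1.24  1.72]
[{"y": -2, "z": 26, "az": -0.1}, {"y": -1, "z": 26}, {"y": -2, "z": 26, "ax": 0.1, "az": -0.1}, {"z": 21}, {"z": 20}]
end [ 0.55   -0.096   0.0194]
```

View pics/w4.png

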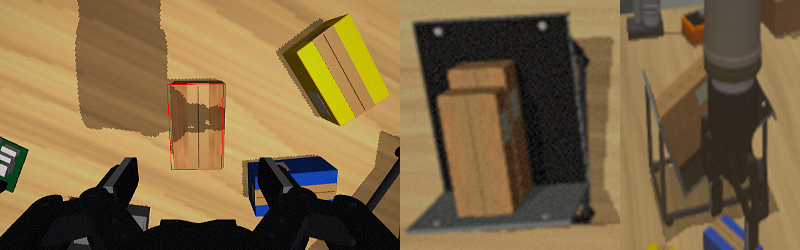

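The long carton lies flush and in line. The short carton matches the outline at (168..225, 82..170), and the blue carton is about 60 mm clear of the right finger. Descend and grip.

Emit:
apply_moves --rows '[{"x": 0, "y": -2, "z": 26, "ax": 0, "ay": 0, "az": 0, "gripper": 0}, {"x": 0, "y": -1, "z": 26, "ax": 0, "ay": 0, "az": 0, "gripper": 0}, {"x": 0, "y": -2, "z": 26, "ax": 0, "ay": 0, "az": 0, "gripper": 0}, {"x": 0, "y": 0, "z": 20, "ax": 0, "ay": 0, "az": 0, "gripper": 0}, {"x": 0, "y": 0, "z": 18, "ax": 0, "ay": 0, "az": 0, "gripper": 0}]'

```text
clock: 17.9
position: [0.5498, -0.0963, 0.0216]
ee_rot: [-0.22, 0.976, 0.0, 0.0]
ft_force: [0.3, -0.9, 0.4]
grip_width: 1.001
grasp_force: 0.0
```

Emit:
apply_moves --rows '[{"x": 0, "y": 0, "z": 0, "ax": 0, "ay": 0, "az": 0, "gripper": 0}]'

```text
clock: 17.98
position: [0.5482, -0.0962, 0.02]
ee_rot: [-0.22, 0.975, 0.001, -0.002]
ft_force: [-1.6, -0.2, -0.4]
grip_width: 1.0
grasp_force: 0.0
```

Run:
```python
from plan import *
o=get_obs();print(o["position"],(R.from_quat(o["ee_rot"])*flip.inv()).as_euler('zyx',degrees=True),o["ft_force"])
```

```text
[ 0.54817095 -0.09620031  0.02002617] [25.42189229  0.1992498   0.09849767] [-1.57084689 -0.21292829 -0.3610557 ]
```

Emit:
apply_moves --rows '[{"x": 0, "y": 0, "z": 0, "ax": 0, "ay": 0, "az": 0, "gripper": 0.6}, {"x": 0, "y": 0, "z": 0, "ax": 0, "ay": 0, "az": 0, "gripper": 0.6}, {"x": 0, "y": 0, "z": 0, "ax": 0, "ay": 0, "az": 0, "gripper": 0.6}, {"x": 0, "y": 0, "z": 0, "ax": 0, "ay": 0, "az": 0, "gripper": 0.6}, {"x": 0, "y": 0, "z": 0, "ax": 0, "ay": 0, "az": 0, "gripper": 0.6}]' --newtons 50

```text
clock: 18.4
position: [0.5513, -0.0968, 0.0246]
ee_rot: [-0.219, 0.976, 0.0, 0.001]
ft_force: [-2.1, 2.3, 7.5]
grip_width: 0.718
grasp_force: 56.5
```

Emit:
apply_moves --rows '[{"x": 0, "y": 0, "z": -10, "ax": 0, "ay": 0, "az": 0, "gripper": 0.6}, {"x": 0, "y": 0, "z": -25, "ax": 0, "ay": 0, "az": 0, "gripper": 0.6}, {"x": 0, "y": 0, "z": -40, "ax": 0, "ay": 0, "az": 0, "gripper": 0.6}, {"x": 0, "y": 0, "z": -40, "ax": 0, "ay": 0, "az": 0, "gripper": 0.6}, {"x": 0, "y": 0, "z": -40, "ax": 0, "ay": 0, "az": 0, "gripper": 0.6}]'

```text
clock: 18.82
position: [0.5498, -0.0973, 0.1804]
ee_rot: [-0.219, 0.976, 0.0, 0.0]
ft_force: [1.4, -0.9, -2.7]
grip_width: 0.713
grasp_force: 55.6
```

Emit:
apply_moves --rows '[{"x": 0, "y": 0, "z": -40, "ax": 0, "ay": 0, "az": 0, "gripper": 0.6}, {"x": 0, "y": 0, "z": -25, "ax": 0, "ay": 0, "az": 0, "gripper": 0.6}, {"x": 0, "y": 0, "z": 0, "ax": 0, "ay": 0, "az": 0, "gripper": 0.6}]'

```text
clock: 19.07
position: [0.5523, -0.0971, 0.2493]
ee_rot: [-0.219, 0.976, -0.001, 0.004]
ft_force: [0.3, 0.0, -2.1]
grip_width: 0.713
grasp_force: 55.9
```

Run:
```python
from plan import *
o=get_obs();print(o["position"],o["ft_force"],o["grip_width"]*85,o["joint_pos"].round(2))
plan([stand(.072,.013,.175)+(36,)])
```

```text
[ 0.55232056 -0.09706965  0.24925029] [ 0.27244421  0.04499613 -2.09653946] 60.62420561164772 [ 1.07  0.45 -1.26  1.59  0.43  1.42  1.79]
[{"x": -10, "y": 34, "z": 1, "ax": 0.6, "ay": -2.2, "az": 1.8}, {"x": -8, "y": 34, "z": 1, "ax": 0.6, "ay": -2.2, "az": 1.8}, {"x": -7, "y": 35, "z": 1, "ax": 0.6, "ay": -2.2, "az": 1.8}, {"x": -6, "y": 35, "z": 1, "ax": 0.6, "ay": -2.2, "az": 1.8}, {"x": -5, "y": 35, "z": 1, "ax": 0.6, "ay": -2.1, "az": 1.9}]
[{"x": -4, "y": 35, "z": 1, "ax": 0.6, "ay": -2.1, "az": 1.8}, {"x": -3, "y": 35, "z": 1, "ax": 0.6, "ay": -2.2, "az": 1.9}, {"x": -2, "y": 35, "ax": 0.6, "ay": -2.1, "az": 1.8}, {"y": 35, "ax": 0.5, "ay": -2.2, "az": 1.9}, {"x": 1, "y": 36, "ax": 0.6, "ay": -2.1, "az": 1.8}]
[{"x": 1, "y": 35, "ax": 0.5, "ay": -2.2, "az": 1.9}]
end [0.4886 0.2858 0.2335]
```

Emit:
apply_moves --rows '[{"x": -10, "y": 34, "z": 1, "ax": 0.6, "ay": -2.2, "az": 1.8, "gripper": 0.6}, {"x": -8, "y": 34, "z": 1, "ax": 0.6, "ay": -2.2, "az": 1.8, "gripper": 0.6}, {"x": -7, "y": 35, "z": 1, "ax": 0.6, "ay": -2.2, "az": 1.8, "gripper": 0.6}, {"x": -6, "y": 35, "z": 1, "ax": 0.6, "ay": -2.2, "az": 1.8, "gripper": 0.6}, {"x": -5, "y": 35, "z": 1, "ax": 0.6, "ay": -2.1, "az": 1.9, "gripper": 0.6}]'

```text
clock: 19.48
position: [0.5191, 0.078, 0.2363]
ee_rot: [-0.139, 0.985, -0.004, 0.099]
ft_force: [-0.5, 1.2, -1.8]
grip_width: 0.718
grasp_force: 55.8
```

Emit:
apply_moves --rows '[{"x": -4, "y": 35, "z": 1, "ax": 0.6, "ay": -2.1, "az": 1.8, "gripper": 0.6}, {"x": -3, "y": 35, "z": 1, "ax": 0.6, "ay": -2.2, "az": 1.9, "gripper": 0.6}, {"x": -2, "y": 35, "z": 0, "ax": 0.6, "ay": -2.1, "az": 1.8, "gripper": 0.6}, {"x": 0, "y": 35, "z": 0, "ax": 0.5, "ay": -2.2, "az": 1.9, "gripper": 0.6}, {"x": 1, "y": 36, "z": 0, "ax": 0.6, "ay": -2.1, "az": 1.8, "gripper": 0.6}]'

```text
clock: 19.9
position: [0.4911, 0.242, 0.2305]
ee_rot: [-0.063, 0.98, -0.01, 0.189]
ft_force: [0.3, -2.0, -2.5]
grip_width: 0.717
grasp_force: 55.8
```

Emit:
apply_moves --rows '[{"x": 1, "y": 35, "z": 0, "ax": 0.5, "ay": -2.2, "az": 1.9, "gripper": 0.6}, {"x": 0, "y": 0, "z": 0, "ax": 0, "ay": 0, "az": 0, "gripper": 0.6}, {"x": 0, "y": 0, "z": 0, "ax": 0, "ay": 0, "az": 0, "gripper": 0.6}]'

```text
clock: 20.15
position: [0.4868, 0.2655, 0.2285]
ee_rot: [-0.054, 0.979, -0.009, 0.198]
ft_force: [0.2, -1.8, -2.4]
grip_width: 0.715
grasp_force: 56.0
```

Run:
```python
from plan import *
instand();print(get_obs()["joint_pos"].round(2))
plan([stand(.070,.013,.122)+(18,)])
```

```text
stand frame mm [ 66.8  -7.3 171.1] rot [0.42 2.06 1.4 ] F [-1.  -1.7 -2.3] t 20.15 w 60.8
[ 0.7   0.07 -1.45  1.92  0.41  0.95  0.75]
[{"x": -2, "y": 7, "z": 16, "ax": 0.1, "ay": -0.7, "az": 0.5}, {"x": -1, "y": 6, "z": 17, "ax": 0.2, "ay": -0.7, "az": 0.5}, {"x": -2, "y": 7, "z": 16, "ax": 0.1, "ay": -0.7, "az": 0.4}]
end [0.5091 0.286  0.1848]
```

Joint 3 is held near its limit at this height and the pose fell 20 mm short. Lowering eases it, so I'll descend with the correction.

Emit:
apply_moves --rows '[{"x": -2, "y": 2, "z": 16, "ax": 0.1, "ay": -0.7, "az": 0.5, "gripper": 0.6}, {"x": -2, "y": 6, "z": 16, "ax": 0.2, "ay": -0.7, "az": 0.5, "gripper": 0.6}, {"x": -2, "y": 7, "z": 10, "ax": 0.1, "ay": -0.7, "az": 0.4, "gripper": 0.6}, {"x": 0, "y": 0, "z": 0, "ax": 0, "ay": 0, "az": 0, "gripper": 0.6}, {"x": 0, "y": 0, "z": 0, "ax": 0, "ay": 0, "az": 0, "gripper": 0.6}]'

```text
clock: 20.57
position: [0.5097, 0.2775, 0.1922]
ee_rot: [-0.039, 0.975, -0.01, 0.216]
ft_force: [-0.6, -0.1, -1.7]
grip_width: 0.714
grasp_force: 56.0
```

Run:
```python
from plan import *
instand();print(get_obs()["joint_pos"].round(2))
plan([stand(.066,.013,.116)+(5,)])
```

```text
stand frame mm [ 73.2   4.2 128.5] rot [-0.14 -0.01 -0.31] F [-1.2  0.  -1.3] t 20.57 w 60.7
[ 0.46  0.24 -1.3   1.93  0.68  0.94  0.5 ]
[{"x": 1.8, "y": 2.2, "z": 3.1, "az": -0.1}, {"x": 1.8, "y": 2.2, "z": 3.1, "az": -0.1}, {"x": 1.8, "y": 2.2, "z": 3.2, "ax": -0.1, "az": -0.1}, {"x": 1.9, "y": 2.2, "z": 3.1}]
end [0.5077 0.2857 0.1775]
```

Emit:
apply_moves --rows '[{"x": 2, "y": 2, "z": 3, "ax": 0, "ay": 0, "az": -0.1, "gripper": 0.6}, {"x": 2, "y": 2, "z": 3, "ax": 0, "ay": 0, "az": -0.1, "gripper": 0.6}, {"x": 2, "y": 2, "z": 3, "ax": 0, "ay": 0, "az": -0.1, "gripper": 0.6}, {"x": 2, "y": 2, "z": 3, "ax": 0, "ay": 0, "az": 0, "gripper": 0.6}, {"x": 0, "y": 0, "z": 0, "ax": 0, "ay": 0, "az": 0, "gripper": 0.6}]'

```text
clock: 20.98
position: [0.5069, 0.2857, 0.1775]
ee_rot: [-0.041, 0.975, -0.01, 0.217]
ft_force: [-0.1, 0.8, -3.2]
grip_width: 0.714
grasp_force: 56.1
```

Emit:
apply_moves --rows '[{"x": 0, "y": 0, "z": 1, "ax": 0, "ay": 0, "az": 0, "gripper": 0.6}, {"x": 0, "y": 0, "z": 0, "ax": 0, "ay": 0, "az": 0, "gripper": 0.6}]'

```text
clock: 21.15
position: [0.5078, 0.2858, 0.1772]
ee_rot: [-0.041, 0.975, -0.01, 0.218]
ft_force: [0.1, 0.0, -1.5]
grip_width: 0.715
grasp_force: 56.1
```

Run:
```python
from plan import *
instand();print(get_obs()["joint_pos"].round(2))
```

```text
stand frame mm [ 65.9  13.1 115.8] rot [-0.12 -0.15 -0.03] F [-0.5  0.  -1.4] t 21.15 w 60.8
[ 0.4   0.27 -1.27  1.94  0.74  0.93  0.44]
```

Emit:
apply_moves --rows '[{"x": 0, "y": 0, "z": 1.5, "ax": 0, "ay": 0, "az": 0, "gripper": 0.6}, {"x": 0, "y": 0, "z": 1, "ax": 0, "ay": 0, "az": 0, "gripper": 0.6}, {"x": 0, "y": 0, "z": 0, "ax": 0, "ay": 0, "az": 0, "gripper": 0.6}]'

```text
clock: 21.4
position: [0.5089, 0.2856, 0.1748]
ee_rot: [-0.041, 0.975, -0.01, 0.217]
ft_force: [-0.1, 0.4, -2.6]
grip_width: 0.715
grasp_force: 56.1
```

Emit:
apply_moves --rows '[{"x": 0, "y": 0, "z": 1, "ax": 0, "ay": 0, "az": 0, "gripper": 0.6}, {"x": 0, "y": 0, "z": 0, "ax": 0, "ay": 0, "az": 0, "gripper": 0.6}]'

```text
clock: 21.57
position: [0.5093, 0.2858, 0.174]
ee_rot: [-0.041, 0.975, -0.01, 0.218]
ft_force: [1.0, -0.7, -3.4]
grip_width: 0.711
grasp_force: 56.1
```

Emit:
apply_moves --rows '[{"x": 0, "y": 0, "z": 1, "ax": 0, "ay": 0, "az": 0, "gripper": 0.6}, {"x": 0, "y": 0, "z": 0, "ax": 0, "ay": 0, "az": 0, "gripper": 0.6}]'

```text
clock: 21.73
position: [0.5094, 0.2865, 0.1738]
ee_rot: [-0.041, 0.975, -0.01, 0.218]
ft_force: [-7.6, -3.1, 7.8]
grip_width: 0.715
grasp_force: 57.5
```

Run:
```python
from plan import *
instand()
```

```text
stand frame mm [ 66.   13.8 112. ] rot [-0.11 -0.17 -0.  ] F [-3.8 -2.8 10.3] t 21.73 w 60.8
```

Contact at z of 112 mm. Ease off slightly and slide to the backstop.

Emit:
apply_moves --rows '[{"x": 2, "y": 0, "z": -0.5, "ax": 0, "ay": 0, "az": 0, "gripper": 0.6}, {"x": 3, "y": 0, "z": 0, "ax": 0, "ay": 0, "az": 0, "gripper": 0.6}, {"x": 3, "y": 0, "z": 0, "ax": 0, "ay": 0, "az": 0, "gripper": 0.6}, {"x": 2, "y": 0, "z": 0, "ax": 0, "ay": 0, "az": 0, "gripper": 0.6}, {"x": 0, "y": 0, "z": 0, "ax": 0, "ay": 0, "az": 0, "gripper": 0.6}]'

```text
clock: 22.15
position: [0.5002, 0.2852, 0.1696]
ee_rot: [-0.041, 0.975, -0.01, 0.218]
ft_force: [-2.6, 0.1, 3.1]
grip_width: 0.715
grasp_force: 56.9
```

Emit:
apply_moves --rows '[{"x": 1.5, "y": 0, "z": 0, "ax": 0, "ay": 0, "az": 0, "gripper": 0.6}, {"x": 0, "y": 0, "z": 0, "ax": 0, "ay": 0, "az": 0, "gripper": 0.6}]'

```text
clock: 22.32
position: [0.4992, 0.2851, 0.1691]
ee_rot: [-0.041, 0.975, -0.01, 0.218]
ft_force: [-2.1, 0.4, 3.5]
grip_width: 0.711
grasp_force: 56.9
```

Emit:
apply_moves --rows '[{"x": 1.5, "y": 0, "z": 0, "ax": 0, "ay": 0, "az": 0, "gripper": 0.6}, {"x": 0, "y": 0, "z": 0, "ax": 0, "ay": 0, "az": 0, "gripper": 0.6}]'

```text
clock: 22.48
position: [0.4979, 0.2849, 0.1685]
ee_rot: [-0.041, 0.975, -0.01, 0.218]
ft_force: [-0.6, -0.3, 5.2]
grip_width: 0.714
grasp_force: 57.1
```

Run:
```python
from plan import *
instand()
```

```text
stand frame mm [ 53.3  13.3 112. ] rot [-0.1  -0.19 -0.04] F [ 1.6 -0.5  5. ] t 22.48 w 60.7
```

Emit:
apply_moves --rows '[{"x": 1.5, "y": 0, "z": 0, "ax": 0, "ay": 0, "az": 0, "gripper": 0.6}, {"x": 0, "y": 0, "z": 0, "ax": 0, "ay": 0, "az": 0, "gripper": 0.6}]'

```text
clock: 22.65
position: [0.4966, 0.2847, 0.1678]
ee_rot: [-0.041, 0.975, -0.01, 0.218]
ft_force: [-0.1, -0.2, 5.9]
grip_width: 0.713
grasp_force: 57.2
```

Emit:
apply_moves --rows '[{"x": 1, "y": 0, "z": 0, "ax": 0, "ay": 0, "az": 0, "gripper": 0.6}, {"x": 0, "y": 0, "z": 0, "ax": 0, "ay": 0, "az": 0, "gripper": 0.6}]'

```text
clock: 22.82
position: [0.4957, 0.2847, 0.1674]
ee_rot: [-0.041, 0.975, -0.01, 0.218]
ft_force: [-0.6, -0.4, 5.4]
grip_width: 0.715
grasp_force: 57.1
```

Run:
```python
from plan import *
instand()
```

```text
stand frame mm [ 50.8  13.3 112. ] rot [-0.1  -0.19 -0.04] F [ 1.8 -0.5  5.1] t 22.82 w 60.8
```

Emit:
apply_moves --rows '[{"x": 1.2, "y": 0, "z": 0, "ax": 0, "ay": 0, "az": 0, "gripper": 0.6}, {"x": 0, "y": 0, "z": 0, "ax": 0, "ay": 0, "az": 0, "gripper": 0.6}]'

```text
clock: 22.98
position: [0.4955, 0.2846, 0.1674]
ee_rot: [-0.041, 0.975, -0.01, 0.219]
ft_force: [5.6, 1.7, 3.3]
grip_width: 0.712
grasp_force: 56.4
```

Emit:
apply_moves --rows '[{"x": 1.2, "y": 0, "z": 0, "ax": 0, "ay": 0, "az": 0, "gripper": 0.6}, {"x": 0, "y": 0, "z": 0, "ax": 0, "ay": 0, "az": 0, "gripper": 0.6}]'

```text
clock: 23.15
position: [0.4954, 0.2846, 0.1675]
ee_rot: [-0.041, 0.975, -0.009, 0.22]
ft_force: [11.2, 3.5, 2.5]
grip_width: 0.713
grasp_force: 56.1
```

Run:
```python
from plan import *
instand()
```

```text
stand frame mm [ 50.6  13.3 112.2] rot [-0.04 -0.38 -0.1 ] F [11.5  2.5 -2.5] t 23.15 w 60.6
```

Flush: 11.5 N with no travel. Release, retract, and check from both cameras.

Emit:
apply_moves --rows '[{"x": -1, "y": 0, "z": 0, "ax": 0, "ay": 0, "az": 0, "gripper": 0.6}, {"x": 0, "y": 0, "z": 0, "ax": 0, "ay": 0, "az": 0, "gripper": 0}, {"x": 0, "y": 0, "z": 0, "ax": 0, "ay": 0, "az": 0, "gripper": 0}, {"x": 0, "y": 0, "z": 0, "ax": 0, "ay": 0, "az": 0, "gripper": 0}, {"x": 0, "y": 0, "z": 0, "ax": 0, "ay": 0, "az": 0, "gripper": 0}]'

```text
clock: 23.57
position: [0.4937, 0.2841, 0.166]
ee_rot: [-0.041, 0.975, -0.01, 0.217]
ft_force: [-0.6, 0.2, -0.2]
grip_width: 0.998
grasp_force: 0.0
```

Emit:
apply_moves --rows '[{"x": 0, "y": 0, "z": -10, "ax": 0, "ay": 0, "az": 0, "gripper": 0}, {"x": 0, "y": 0, "z": -25, "ax": 0, "ay": 0, "az": 0, "gripper": 0}, {"x": 0, "y": 0, "z": -25, "ax": 0, "ay": 0, "az": 0, "gripper": 0}, {"x": 0, "y": 0, "z": -10, "ax": 0, "ay": 0, "az": 0, "gripper": 0}, {"x": 0, "y": 0, "z": 0, "ax": 0, "ay": 0, "az": 0, "gripper": 0}]'

```text
clock: 23.98
position: [0.4645, 0.2854, 0.2318]
ee_rot: [-0.041, 0.975, -0.011, 0.22]
ft_force: [0.0, -0.9, 0.1]
grip_width: 1.002
grasp_force: 0.0
```

Emit:
apply_moves --rows '[{"x": 0, "y": -35, "z": 0, "ax": 0, "ay": 0, "az": 0, "gripper": 0}, {"x": 0, "y": -35, "z": 0, "ax": 0, "ay": 0, "az": 0, "gripper": 0}, {"x": 0, "y": -35, "z": 0, "ax": 0, "ay": 0, "az": 0, "gripper": 0}, {"x": 0, "y": -35, "z": 0, "ax": 0, "ay": 0, "az": 0, "gripper": 0}, {"x": 0, "y": -35, "z": 0, "ax": 0, "ay": 0, "az": 0, "gripper": 0}]'

```text
clock: 24.4
position: [0.476, 0.1145, 0.2336]
ee_rot: [-0.041, 0.976, -0.012, 0.214]
ft_force: [1.1, -0.1, 0.4]
grip_width: 1.003
grasp_force: 0.0
```

Emit:
apply_moves --rows '[{"x": 0, "y": -35, "z": 0, "ax": 0, "ay": 0, "az": 0, "gripper": 0}, {"x": 0, "y": 0, "z": 0, "ax": 0, "ay": 0, "az": 0, "gripper": 0}, {"x": 0, "y": 0, "z": 0, "ax": 0, "ay": 0, "az": 0, "gripper": 0}]'

```text
clock: 24.65
position: [0.4787, 0.0799, 0.2344]
ee_rot: [-0.04, 0.976, -0.012, 0.214]
ft_force: [-1.4, -0.6, -0.9]
grip_width: 0.997
grasp_force: 0.0
```

Run:
```python
from plan import *
instand()
o=np.zeros((500,800,3),np.uint8)
c=cam("top");im=c["color"][:,:,::-1].copy()
def dr(c,im,o0,k):
    im=cv2.resize(im,None,fx=k,fy=k,interpolation=cv2.INTER_CUBIC)
    for L,z in((160,45),(140,85),(105,125)):
        q=np.array([[L,44,z],[L,-18,z],[0,-18,z],[0,44,z]])/1000
        cv2.polylines(im,[((proj(c,rs.apply(q)+ts)-o0+.5)*k-.5).astype(int)],True,(0,0,255),1)
    return im
o[:500,:440]=dr(c,c["color"][130:255,125:235,::-1],np.array([125,130]),4)
c=cam("side");b=dr(c,c["color"][95:205,250:360,::-1],np.array([250,95]),3.2);o[:b.shape[0],440:440+b.shape[1]]=b;cv2.imwrite("pics/fin.png",o)
```

```text
stand frame mm [  46.3 -191.8  179.9] rot [-0.34  0.33 -0.15] F [-1.7 -0.4 -0.2] t 24.65 w 84.8
```

View pics/fin.png

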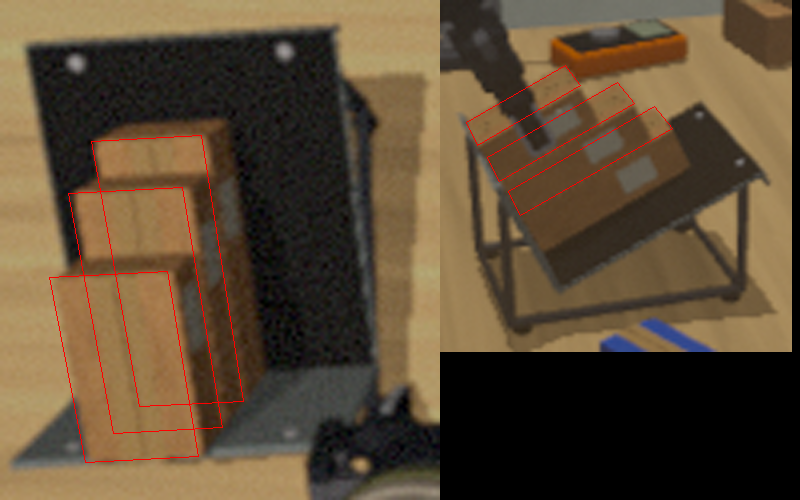

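All three cartons match the outlines predicted for a flush, square stack. The gripper is open and clear, so I'm handing in.

```bash
python3 -c "
from workcell import *
print(hand_in())"
```

```text
the job is handed in; nothing more can be done
None
```

The three cartons are stacked on the stand in order, square and flush against the backstop, and released; I handed the job in at about 25 s of the 64 s, and no verdict came back.

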